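# Check weight from a double-latched case onto the bench scale

## Task

The bench scale is due for its check and the weights are in the latched case: swing the drop keeper up and right over, clear of the bolt it blocks, then draw the bolt fully, then raise the lid until it stands about upright. Take out the largest of the three brass weights and set it down gently, without letting it fall, upright in the middle of the scale's pan, and let go. Leave the lid standing open, the two smaller weights in their nests, and the oil bottle, tape roll, aerosol can and mug where they are.

Things in the scene. Friction and masses are not known exactly. Their poses are not given: they have to be found in the camera images.
- case: Grey sheet-steel weight case with bright edge trim, fixed to the bench, left or right of centre, the scale on the other side. 200 mm deep (x), 280 wide (y), 75 high, walls 6 mm. Origin: centre of underside; x points from front to lid hinges, y to its left, z up. A steel eye on its right (-y) wall, 110.5 mm high, takes the bolt's end and so holds the lid down.
- lid (a joint): Lid, a 200 x 280 x 10 mm panel (shut: top 85.5 mm above the bench), hinged along the case's rear top edge. 0 = shut, grows as it is raised, to 1.85 rad (leaning back; upright = 1.57). Stiff friction hinges (0.75 N m) hold it wherever it is left; lifting at the handle takes about 8 N. While the bolt is shot it gives only about 0.02 rad.
- lid_hinge (a point): Middle of the lid's hinge line, 100 mm behind the case's origin, 75.5 mm above the bench; the line runs along the case's y.
- lid_handle (a point): Middle of the lid's bow handle: round steel bar, 10 mm thick, along the case's y, 100 mm between its legs, axis 34 mm above the lid's top, 178 mm along the lid from the hinge line (22 mm from the front edge). Turns with the lid: with the lid upright it is on the far side, and the lid's edge stands 22 mm higher, 275 mm above the bench.
- keeper (a joint): Drop keeper on the lid, the first catch: steel leaf 43 mm wide lying over the bolt just left of its knob, so that the knob can move only 2 to 3 mm. Hinge line parallel to the case's y, behind the bolt. 0 = down; grows as its front end swings up and back toward the lid's hinges, to a stop at 2.2 rad. Moves lightly; let go below about 1.1 rad it falls back, beyond 1.45 it falls on over to the stop.
- keeper_ball (a point): Centre of the 14 mm steel ball by which the keeper is lifted, on a 7 mm stem on the keeper's tongue (14 mm wide). Keeper down: 38 mm above the lid's top, 25 mm nearer the case's front than the bolt's axis and 43 mm to the left (+y) of the bolt's knob.
- keeper_hinge (a point): Point on the keeper's hinge line, level with the ball along it, 12 mm above the lid's top. From it the ball, keeper down, lies 55 mm toward the case's front and 26 mm up; it swings round it at 61 mm radius in the plane of the case's x and z.
- bolt (a joint): Barrel bolt on the lid, the second latch: 10 mm round bar along the case's y in two guides (tops 19 mm above the lid). 0 = shot, its end through the eye on the case's right wall; grows as it is drawn toward the case's left (+y) to the stop at 0.030 m; clear of the eye from 0.018. Friction about 1.5 N; stays where it is left.
- bolt_knob (a point): Point on the bolt's upright knob, a ribbed steel post 12 mm across, 8 mm below its top, 40 mm above the lid's top. Moves with the bolt. The right-hand guide begins 13 mm to its right when the bolt is shot.
- weight_large: Largest brass weight: round body 38 mm across, 40 high, with a knob 18 mm across on top; 57 mm high in all; 0.28 to 0.46 kg. Origin: centre of underside, z up. The three weights stand in the case in any order, in round nests 43 mm across and 8 deep in a black rubber insert whose top is 20 mm above the bench; nests at x = -15 mm, y = -60, 0, +60 mm of the case.
- weight_medium: Middle brass weight, 30 mm across, 44 mm high with its knob. Origin: centre of underside. To stay in its nest.
- weight_small: Smallest brass weight, 23 mm across, 34 mm high with its knob. Origin: centre of underside. To stay in its nest.
- pan: Square steel weighing pan, 130 x 130 x 5 mm, on the grey bench scale (200 mm deep, 160 wide, a sloping black display console along its front, top about 55 mm above the bench). Fixed. Origin: centre of the pan's underside, z up.
- pan_centre (a point): Centre of the pan's upper face, 51 mm above the bench; x points away from the console.
- oil_can: Small green oil bottle with red spout, 57 mm across, 156 mm high, standing between case and scale. Origin: centre of underside. Leave alone.
- tape_roll: Roll of black tape lying flat, 62 mm across, 19 mm high, between case and scale, nearer the robot. Origin: centre of underside. Leave alone.
- aerosol: Aerosol can, 59 mm across, 200 mm high, standing just behind the scale. Origin: centre of underside. Leave alone.
- mug: Green mug, 86 mm across (118 with its handle), 96 mm high, standing just behind the scale. Origin: centre of underside. Leave alone.

How it is judged:
By the outcome, as a careful person would: the job done as asked, in the order asked, and still so for the second after the job is handed in, with the robot touching nothing.
It also fails if it takes over 67 s, if anything falls off the work surface, if the arm or the gripper's body presses on something with over 40 N, if the wrist force passes 120 N, or if a joint passes its speed limit or range.

## Robot

A 6-joint arm with a two-finger parallel gripper is mounted at the origin on a cart in front of the work surface, level with it; the furniture and walls round the work are solid. World frame = base frame: x ahead of the robot, y to its left, z up, the work surface at z = 0. Lengths are in m, angles in rad, forces in N, time in s.
With the tool pointing down it reaches from about 0.4 to 0.825 m from the base axis. Payload 7 kg.
Tool frame: the origin (TCP) lies midway between the tips of the shut fingers; the grasp point (between the pads) lies ctrl.tcp_to_grasp behind it (ctrl.tcp_to_grasp is the distance from the TCP to the grasp point, in m); x points along the fingers, y is the direction in which the jaws open and shut, and the axes are right-handed (so a half turn about x gives the same grasp; the last joint's range is limited). The gripper opens to 88 mm and grips with 3 to 60 N. Pads are 19 mm wide; open, the fingers measure 130 mm over their backs; the gripper's body (78 mm by 193 mm) begins 47 mm behind the grasp point.
Start: joints at [-0.842, 0.359, 0.012, 0, -1.224, -0.288], TCP at [0.288, -0.61, 0.227] pointing down, gripper open.
Joint ranges: [-3.07, 3.07], [-1.43, 2.12], [-1.02, 1.25], [-3.03, 1.67], [-3.05, -0], [-3.03, 3.03]. Speed limits (rad/s): [2.39, 2.39, 3.01, 3.14, 3.14, 3.14].

## Interface

Orientations are given as a 3x3 rotation matrix whose columns are the frame's x, y, z axes.
In Python, from plant import ctrl gives the robot as it stands. The module is installed in compiled form; this text tells all that it offers.
- The arm moves only by the tool jog_arm, never from a script. Its argument "increments" is a list of rows, each a list of 7 numbers: the shift along the tool's x, y, z in mm, then the turn, a rotation vector about the tool's x, y, z in rad, then the opening, from 0 (shut) to 1 (fully open). A call has 1 to 8 rows; each row shifts and turns the pose as measured when the row begins, along the tool's axes as they then stand; what a row does not reach is not made up. A row lasts 1/8 s, in which the tool goes at most 62.5 mm and 10.7 degrees, less where a joint would pass 70% of its speed; a pose out of reach is approached as far as the arm can. A call with a gripper value outside its range is refused whole. The fingers move at their own pace and stop on an object; the grip force is fixed at half the most. Time passes only in rows, so rows that do not move let the fingers close. It gives the time, the measured TCP pose, the force and the opening at its end, in the units of the state.
- ctrl.observe(): the state, without advancing time (a new reading comes with each control period).
- ctrl.get_image(name): name is "side" or "top" or "wrist"; returns the picture (384x512x3 uint8, red, green, blue); there is no depth.
- ctrl.get_calibration(name): a dict with "camera_matrix" (3x3 intrinsics, pixels), "xyz" and "orientation" of the camera in the world. Camera axes: x right, y down, z forward; pixel columns grow to the right and rows downward; lengths in m; the calibration is good to about 2 mm. A picture is of the moment at which its call begins: read the wrist's pose just before it. get_calibration takes no time and is no camera call; for the wrist camera it gives the pose at the moment of the call.
- ctrl.job_done(): hands the job in, once; it reports no verdict.
The state is a dict: "clock": time; "joint_positions": joint angles; "qvel": joint speeds; "joint_torque": joint torques, N m; "ee_pos": TCP position; "tool_rot": TCP orientation; "ft_force": force on the tool from outside, world axes, zero at the start; "torque": the same for the moment, N m; "opening": opening from 0.0 (shut) to 1.0 (fully open).
Only numpy, scipy, OpenCV 4.12 (cv2) and the standard library are available. Lean on these libraries where they do the work, as an engineer would, in place of code of your own. Each camera call takes 0.05 s, during which the arm holds its last target.

## Working session

There is one attempt and no reset: what is moved stays moved. The work goes in short steps, Python scripts to look and compute and a tool call to move; the robot and the scene stay as the last step left them, time stands still between calls to the robot, and variables do not carry over. Pictures are saved under pics/ and viewed, and the job is handed in when it is done.

Besides the shell and the picture viewer there is one more tool, called after "Request:" by a JSON object that holds its "fn" and its "kwargs", one argument or row to a line. jog_arm: Moves the arm, as the interface text tells. Its arguments: {"type":"object","properties":{"increments":{"type":"array"}},"required":["increments"]}

```bash
mkdir -p pics; ls
python3 - <<'E'
from plant import ctrl
import cv2,numpy as np
s=ctrl.observe()
for k in s: print(k,np.round(s[k],4).tolist())
print(ctrl.tcp_to_grasp)
for n in ["side","top","wrist"]:
    c=ctrl.get_calibration(n); print(n,{k:np.round(v,4).tolist() for k,v in c.items()})
    cv2.imwrite(f"pics/{n}0.png",cv2.resize(ctrl.get_image(n)[:,:,::-1],(800,600),interpolation=cv2.INTER_CUBIC))
E
```

```text
pics
clock 0.0
joint_positions [-0.8419, 0.3594, 0.0111, -0.0003, -1.2241, -0.2881]
qvel [0.0004, -0.0004, -0.0001, -0.0005, -0.0004, 0.0017]
joint_torque [-0.0008, -58.2712, 29.3049, 6.9969, 0.0069, -0.0002]
ee_pos [0.2878, -0.61, 0.2256]
tool_rot [[-0.0009, -0.4266, 0.9044], [0.0015, 0.9044, 0.4266], [-1.0, 0.0017, -0.0002]]
ft_force [-0.5768, 0.2124, -0.5062]
torque [-0.0732, 0.027, 0.0096]
opening 0.9986
0.0188
side {'camera_matrix': [[354.5141, 0.0, 257.9202], [0.0, 354.5141, 190.3981], [0.0, 0.0, 1.0]], 'xyz': [0.3962, 0.8231, 0.6006], 'orientation': [[-0.9935, -0.0371, 0.1075], [-0.1113, 0.5125, -0.8515], [-0.0235, -0.8579, -0.5133]]}
top {'camera_matrix': [[358.1917, 0.0, 248.5403], [0.0, 358.1917, 194.7492], [0.0, 0.0, 1.0]], 'xyz': [0.4051, -0.0315, 1.1586], 'orientation': [[-0.0222, -0.9965, 0.081], [-0.9996, 0.0237, 0.0169], [-0.0188, -0.0806, -0.9966]]}
wrist {'camera_matrix': [[317.5997, 0.0, 257.4764], [0.0, 317.5997, 194.4889], [0.0, 0.0, 1.0]], 'xyz': [0.2177, -0.6435, 0.3845], 'orientation': [[-0.426, 0.8662, 0.2612], [0.9047, 0.4075, 0.1242], [0.0011, 0.2892, -0.9573]]}
```

View pics/side0.png

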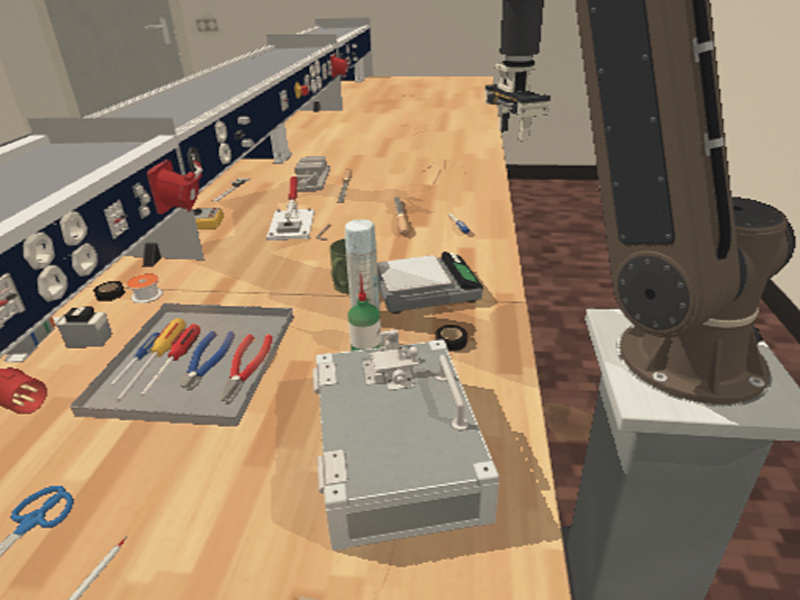

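View pics/top0.png

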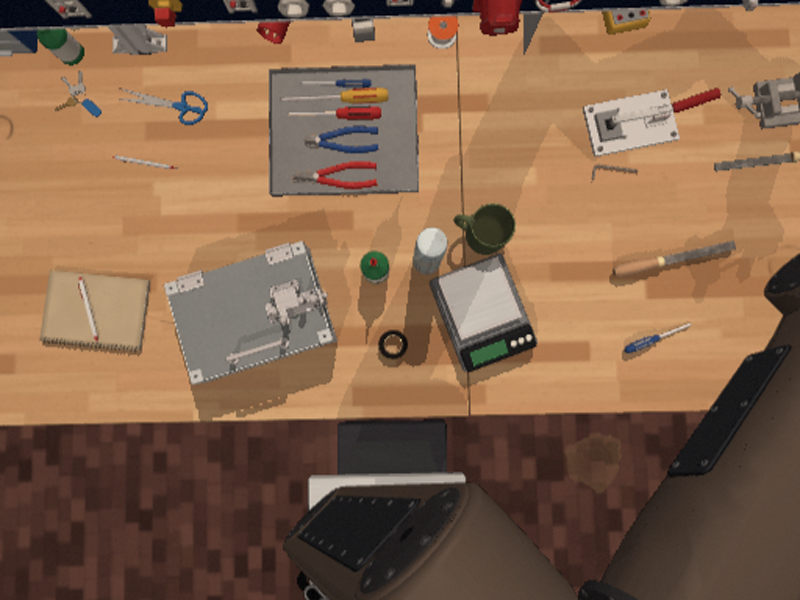

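View pics/wrist0.png

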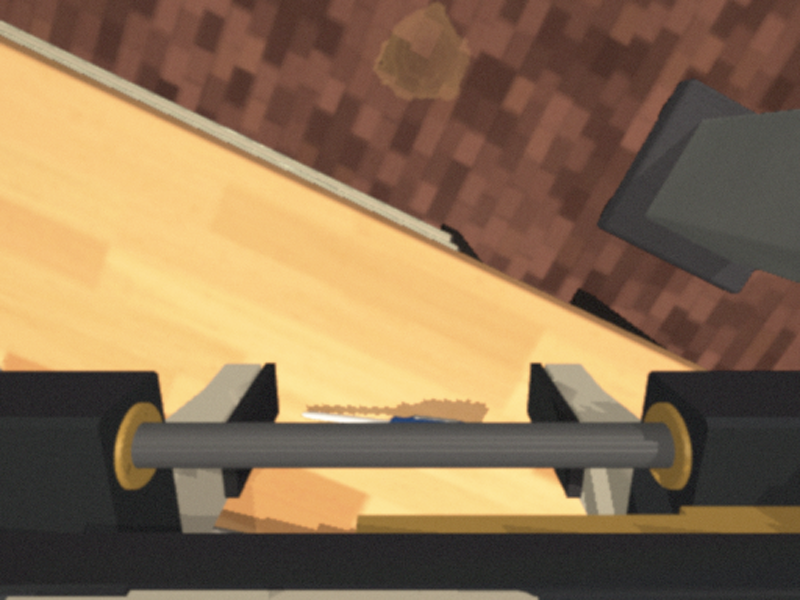

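The top view shows the case at about (250,312), the scale at (483,312), the mug and can behind the scale, and the oil bottle and tape roll in between. I'll enlarge to get the points.

Run:
```python
from plant import ctrl
import cv2,numpy as np
im=ctrl.get_image("top"); cv2.imwrite("pics/top1_raw.png",im[:,:,::-1])
def crop(im,n,c0,r0,w,h,f):
    o=cv2.resize(im[r0:r0+h,c0:c0+w,::-1],None,fx=f,fy=f,interpolation=cv2.INTER_CUBIC).copy()
    for i in range(0,w,10): cv2.putText(o,str(c0+i),(i*f,8),0,0.3,(0,0,255),1); cv2.line(o,(i*f,10),(i*f,14),(0,0,255),1)
    for i in range(0,h,10): cv2.putText(o,str(r0+i),(0,i*f+4),0,0.3,(0,0,255),1); 
    cv2.imwrite(f"pics/{n}.png",o)
crop(im,"tcase",100,148,120,100,6)
crop(im,"tscale",220,125,130,120,5)
s=ctrl.get_image("side"); cv2.imwrite("pics/side1_raw.png",s[:,:,::-1])
crop(s,"scase",195,200,130,150,5 if 0 else 4)
crop(s,"slatch",220,205,80,75,8)
```

```text
(no output)
```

View pics/tcase.png

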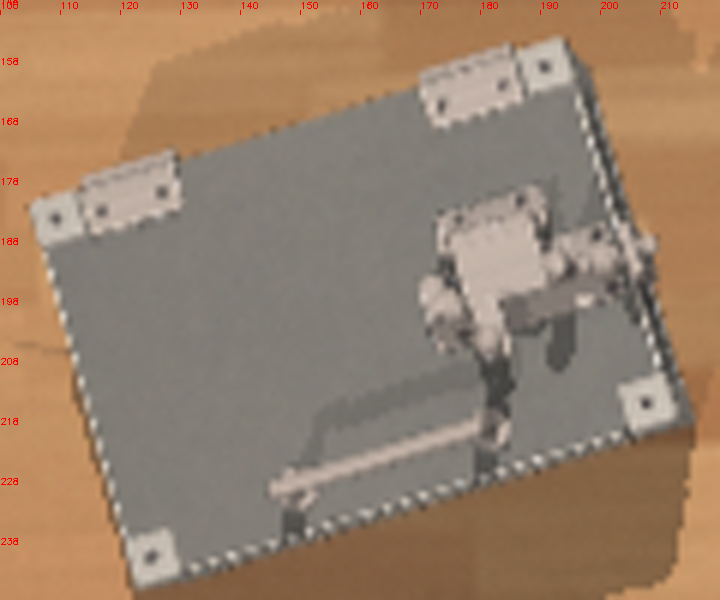

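View pics/tscale.png

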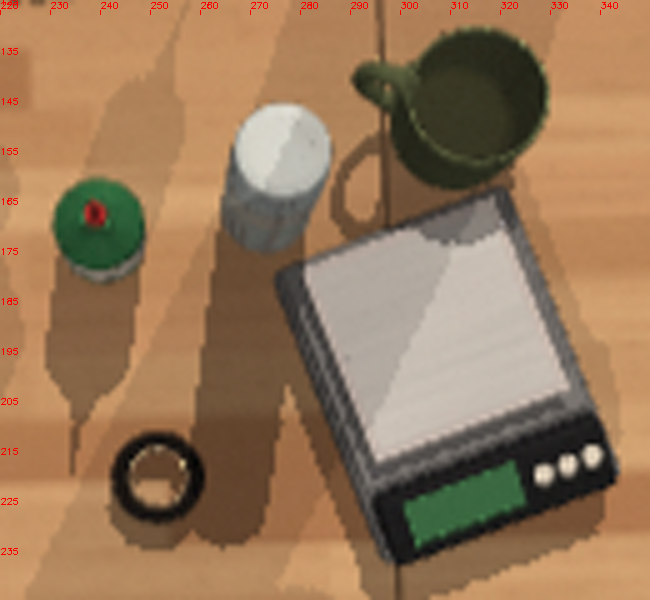

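View pics/scase.png

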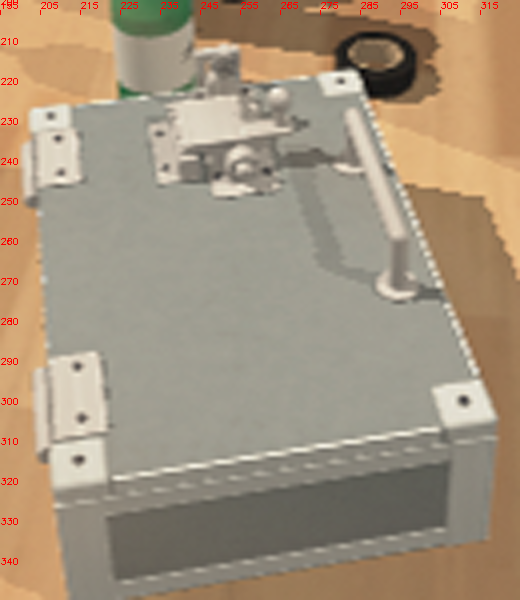

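View pics/slatch.png

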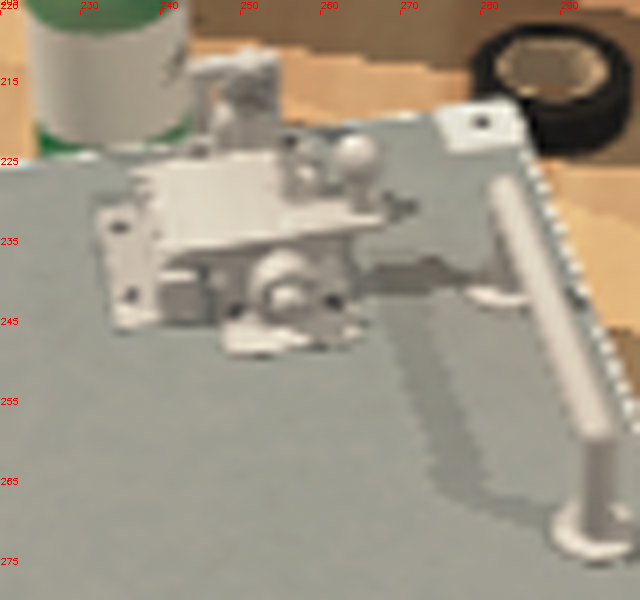

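```bash
cat > h.py <<'E'
import numpy as np, cv2
from scipy.optimize import least_squares
try:
    from plant import ctrl
except Exception: pass
def cal(n):
    c=ctrl.get_calibration(n); return c["camera_matrix"],np.array(c["xyz"]),np.array(c["orientation"])
def proj(C,P):
    K,t,R=C; p=(np.atleast_2d(P)-t)@R; q=p@np.array(K).T; return q[:,:2]/q[:,2:]
def ray(C,uv):
    K,t,R=C; d=R@np.linalg.solve(K,[uv[0],uv[1],1]); return t,d
def onz(C,uv,z):
    t,d=ray(C,uv); return t+d*(z-t[2])/d[2]
def tri(obs):
    A=np.zeros((3,3));b=np.zeros(3)
    for C,uv in obs:
        t,d=ray(C,uv); d=d/np.linalg.norm(d); M=np.eye(3)-np.outer(d,d); A+=M;b+=M@t
    return np.linalg.solve(A,b)
def cr(u,v,c0,r0,f): return np.array([c0+(u+.5)/f-.5,r0+(v+.5)/f-.5])
def crop(im,n,c0,r0,w,h,f):
    o=cv2.resize(im[r0:r0+h,c0:c0+w,::-1],None,fx=f,fy=f,interpolation=cv2.INTER_CUBIC).copy()
    cv2.imwrite(f"pics/{n}.png",o)
E
python3 - <<'E'
from h import *
T=cal("top");S=cal("side")
t=lambda u,v:cr(u,v,100,148,6); s=lambda u,v:cr(u,v,195,200,4); l=lambda u,v:cr(u,v,220,205,8)
obsT=[t(33,204),t(566,38),t(692,420),t(137,588)]
obsS=[s(52,490),s(30,110),s(358,72),s(494,420)]
pts=np.array([[100,140],[100,-140],[-100,-140],[-100,140]])/1000
def W(p,q):
    c,s_=np.cos(p[2]),np.sin(p[2]); q=np.atleast_2d(q)
    return np.c_[p[0]+c*q[:,0]-s_*q[:,1],p[1]+s_*q[:,0]+c*q[:,1],q[:,2]]
P3=np.c_[pts,[.0855]*4]
for name,use in (("T",[(T,obsT)]),("S",[(S,obsS)]),("TS",[(T,obsT),(S,obsS)])):
    f=lambda p:np.concatenate([(proj(C,W(p,P3))-o).ravel() for C,o in use])
    r=least_squares(f,[.45,.25,.2]); print(name,r.x,np.round(r.fun,1))
p=r.x
def loc(w): 
    c,s_=np.cos(p[2]),np.sin(p[2]); d=np.array(w)-[p[0],p[1],0]; return np.round([c*d[0]+s_*d[1],-s_*d[0]+c*d[1],d[2]],4)
ball=onz(S,l(357,155),.1235); print("ball S",ball,loc(ball))
ball=onz(T,t(487,340),.1235); print("ball T?",ball,loc(ball))
for e in [(285,487),(493,424)]: 
    h=onz(T,t(*e),.1195); print("handle T",h,loc(h))
for e in [(505,185),(595,435)]: 
    h=onz(S,l(*e),.1195); print("handle S",h,loc(h))
# scale
g=lambda u,v:cr(u,v,220,125,5)
for n,e in dict(rl=(302,262),rr=(497,197),fr=(570,388),fl=(377,463)).items(): print(n,onz(T,g(*e),.051))
pc=[onz(T,g(*e),.051) for e in [(302,262),(497,197),(570,388),(377,463)]]
print("pan",np.mean(pc,0), [np.linalg.norm(pc[i]-pc[i-1]) for i in range(4)], "mid rear-front yaw",np.arctan2(*( ((pc[0]+pc[1]-pc[2]-pc[3]))[[1,0]])))
print("oil",onz(T,g(95,213),.156),"aero",onz(T,g(283,150),.2),"mug",onz(T,g(470,108),.096),"tape",onz(T,g(157,477),.019))
# predict points
E
```

```text
T [0.4846063  0.2569148  0.28001248] [ 0.8  0.2  0.   0.5 -2.  -0.3  1.2 -0.4]
S [0.48373224 0.25909147 0.2772208 ] [ 0.4 -0.4  0.6  0.2 -0.8  0.3 -0.3  0.4]
TS [0.48408828 0.25810659 0.27836681] [ 0.4  0.3 -0.3  0.7 -2.4 -0.   0.7 -0.2  0.4 -0.9  0.5  0.  -1.   0.
 -0.4 -0.1]
ball S [0.46552585 0.17747341 0.1235    ] [-0.04   -0.0724  0.1235]
ball T? [0.46627353 0.18343744 0.1235    ] [-0.0376 -0.0669  0.1235]
handle T [0.39755729 0.28286961 0.1195    ] [-0.0764  0.0476  0.1195]
handle T [0.42571363 0.18163478 0.1195    ] [-0.0771 -0.0575  0.1195]
handle S [0.42338415 0.18283705 0.1195    ] [-0.0791 -0.0557  0.1195]
handle S [0.39577305 0.2839877  0.1195    ] [-0.0778  0.0492  0.1195]
rl [ 0.54820462 -0.11183779  0.051     ]
rr [ 0.58595556 -0.23421712  0.051     ]
fr [ 0.46588191 -0.27453819  0.051     ]
fl [ 0.42241324 -0.15429347  0.051     ]
pan [ 0.50561383 -0.19372164  0.051     ] [np.float64(0.13276277565639108), np.float64(0.12806963987320394), np.float64(0.126662825132008), np.float64(0.12786054680095948)] mid rear-front yaw 0.3247555417840514
oil [0.5654262 0.0118123 0.156    ] aero [ 0.59023512 -0.09256185  0.2       ] mug [ 0.63291882 -0.21190102  0.096     ] tape [ 0.41719432 -0.01824915  0.019     ]
```

The ball is near case-frame (-0.040, -0.070), the handle's middle near y = -0.004, and the pan's centre near (0.506, -0.194). I'll move over the latch for a wrist view.

Request:
{"fn": "jog_arm", "kwargs": {
  "increments": [
    [-8, 45, 50, 0, 0, 0, 1],
    [-8, 45, 50, 0, 0, 0, 1],
    [-8, 45, 50, 0, 0, 0, 1],
    [-8, 45, 50, 0, 0, 0, 1],
    [0, 45, 50, 0, 0, 0, 1],
    [0, 40, 28, 0, 0, 0, 1],
    [0, 40, 28, 0, 0, 0, 1],
    [0, 40, 28, 0, 0, 0, 1]
  ]
}}

```text
clock: 1.25
ee_pos: [0.4357, -0.1722, 0.2552]
tool_rot: [[-0.0, -0.421, 0.907], [0.003, 0.907, 0.421], [-1.0, 0.002, 0.001]]
ft_force: [1.5, 0.0, 0.6]
opening: 1.007
```

Request:
{"fn": "jog_arm", "kwargs": {
  "increments": [
    [0, 40, 28, 0, 0, 0, 1],
    [0, 40, 28, 0, 0, 0, 1],
    [0, 40, 28, 0, 0, 0, 1],
    [0, 40, 28, 0, 0, 0, 1],
    [0, 40, 28, 0.08, 0, 0, 1],
    [0, 40, 28, 0.08, 0, 0, 1]
  ]
}}

```text
clock: 2.0
ee_pos: [0.4904, 0.1256, 0.258]
tool_rot: [[0.004, -0.269, 0.963], [0.004, 0.963, 0.269], [-1.0, 0.003, 0.005]]
ft_force: [0.7, -0.9, 0.8]
opening: 0.999
```

```bash
cat >> h.py <<'E'
CASE=np.array([.4841,.2581,.2784])
def setcase(): pass
def W(p,q=CASE):
    c,s=np.cos(q[2]),np.sin(q[2]); return np.array([q[0]+c*p[0]-s*p[1],q[1]+s*p[0]+c*p[1],p[2]])
def L(w,q=CASE):
    c,s=np.cos(q[2]),np.sin(q[2]); d=np.array(w)-[q[0],q[1],0]; return np.array([c*d[0]+s*d[1],-s*d[0]+c*d[1],d[2]])
def st():
    s=ctrl.observe(); R=np.array(s["tool_rot"])
    print("t %.2f"%s["clock"],"tcp",np.round(s["ee_pos"],4),"case",np.round(L(s["ee_pos"]),4),"yawY",round(np.arctan2(R[1,1],R[0,1]),3),"toolx",np.round(R[:,0],3),"q",np.round(s["joint_positions"],2),"F",np.round(s["ft_force"],1),"op",round(float(s["opening"]),3))
    return s,R
def goto(w,yawY=None,grasp=False,tx=(0,0,-1)):
    from scipy.spatial.transform import Rotation as Ro
    s,R=st(); d=R.T@(np.array(w)-s["ee_pos"]); print("tool shift mm",np.round(d*1000,1))
    if yawY is not None:
        X=np.array(tx,float);X/=np.linalg.norm(X); Y=np.array([np.cos(yawY),np.sin(yawY),0]); Y-=X*(X@Y);Y/=np.linalg.norm(Y); Rt=np.c_[X,Y,np.cross(X,Y)]
        print("rotvec",np.round(Ro.from_matrix(R.T@Rt).as_rotvec(),3))
E
python3 - <<'E'
from h import *
st(); C=cal("wrist"); im=ctrl.get_image("wrist")
cv2.imwrite("pics/w1.png",cv2.resize(im[:,:,::-1],(800,600),interpolation=cv2.INTER_CUBIC))
np.savez("w1.npz",im=im,K=C[0],t=C[1],R=C[2])
E
```

```text
t 2.00 tcp [0.4904 0.1256 0.258 ] case [-0.0304 -0.1291  0.258 ] yawY 1.843 toolx [ 0.004  0.004 -1.   ] q [ 0.64  0.05 -0.31 -0.   -1.21 -1.94] F [ 0.7 -0.9  0.8] op 0.999
```

View pics/w1.png

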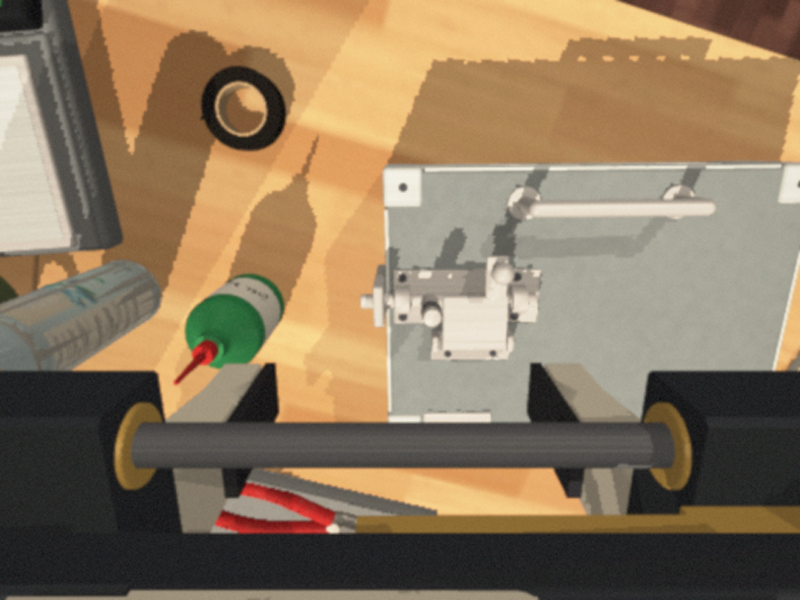

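Run:
```python
from h import *
d=np.load("w1.npz"); crop(d["im"],"w1c",225,95,130,150,4); crop(d["im"],"w1d",225,155,130,90,6)
```

```text
(no output)
```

View pics/w1d.png

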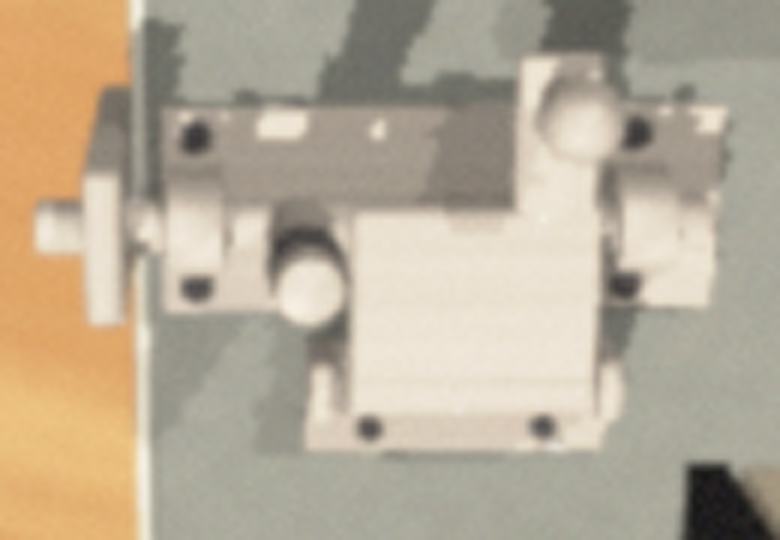

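View pics/w1c.png

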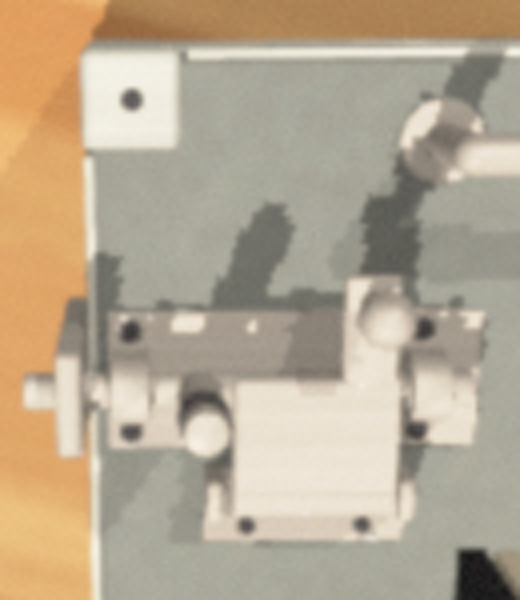

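Run:
```python
from h import *
d=np.load("w1.npz"); C=(d["K"],d["t"],d["R"]); S=cal("side")
b=cr(582,117,225,155,6)
w=onz(C,b,.1235); print("ball W",w,L(w)); 
sb=cr(357,155,220,205,8); print("tri",(x:=tri([(C,b),(S,sb)])),L(x))
k=onz(C,cr(310,288,225,155,6),.1335); print("knob",k,L(k))
f=cr(82,45,225,95,4); w=onz(C,f,.0855); print("FR corner",w,L(w))
for e in [(524,208),(714,207)]:
    w=onz(C,np.array([e[0]*.64-.2,e[1]*.64-.2]),.1195); print("handle",w,L(w))
```

```text
ball W [0.46591214 0.18209297 0.1235    ] [-0.03837563 -0.06808214  0.1235    ]
tri [0.46526057 0.18132319 0.12637185] [-0.03921367 -0.06864322  0.12637185]
knob [0.50161789 0.14730458 0.1335    ] [-0.01360515 -0.11134362  0.1335    ]
FR corner [0.42651418 0.09534241 0.0855    ] [-0.10009721 -0.14066523  0.0855    ]
handle [0.426282  0.1825466 0.1195   ] [-0.07635521 -0.05675492  0.1195    ]
handle [0.39557576 0.29071439 0.1195    ] [-0.07615273  0.05568664  0.1195    ]
```

Run:
```python
from h import *
goto(W([-.039,-.0685,.150]),1.849)
```

```text
t 2.05 tcp [0.4924 0.1298 0.2577] case [-0.0273 -0.1256  0.2577] yawY 1.84 toolx [ 0.005  0.005 -1.   ] q [ 0.64  0.06 -0.3  -0.   -1.2  -1.94] F [3.5 4.8 1.6] op 0.998
tool shift mm [107.8  56.6 -12.8]
rotvec [-0.009  0.006 -0.004]
```

Request:
{"fn": "jog_arm", "kwargs": {
  "increments": [
    [50, 28, -6, 0, 0.003, 0, 0.4],
    [50, 28, -6, 0, 0, 0, 0.4],
    [5, 0, 0, 0, 0, 0, 0.4],
    [0, 0, 0, 0, 0, 0, 0.4]
  ]
}}

```text
clock: 2.55
ee_pos: [0.467, 0.1849, 0.1515]
tool_rot: [[0.005, -0.269, 0.963], [0.005, 0.963, 0.269], [-1.0, 0.004, 0.006]]
ft_force: [0.2, -0.3, 0.6]
opening: 0.602
```

Run:
```python
from h import *
goto(W([-.039,-.0685,.1135]),1.849)
C=cal("wrist"); im=ctrl.get_image("wrist")
cv2.imwrite("pics/w2.png",cv2.resize(im[:,:,::-1],(800,600),interpolation=cv2.INTER_CUBIC))
crop(ctrl.get_image("side"),"s2",200,160,130,120,6)
```

```text
t 2.55 tcp [0.467  0.1849 0.1515] case [-0.0366 -0.0656  0.1515] yawY 1.843 toolx [ 0.005  0.005 -1.   ] q [ 0.77  0.14 -0.47 -0.   -0.95 -2.07] F [ 0.2 -0.3  0.6] op 0.602
tool shift mm [38.  -3.  -2.6]
rotvec [-0.006  0.006 -0.004]
```

View pics/w2.png

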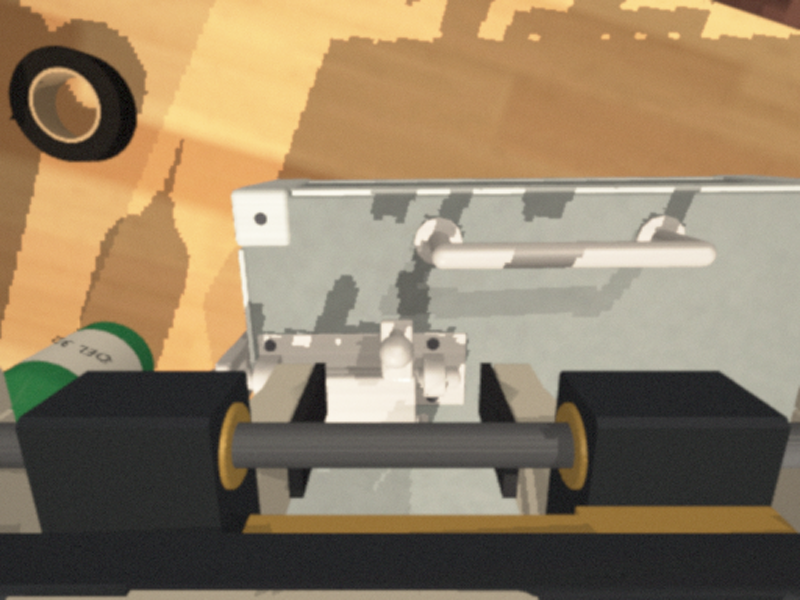

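View pics/s2.png

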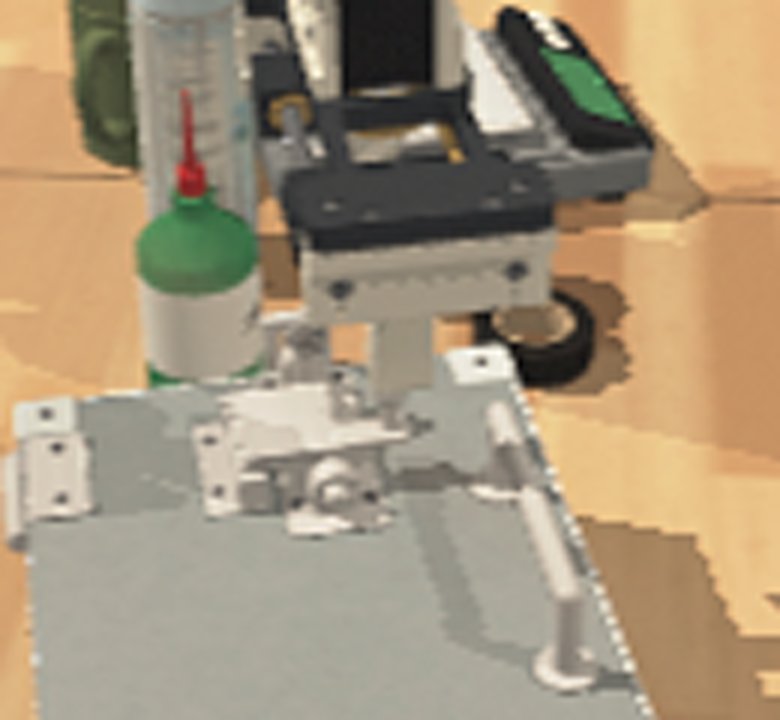

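The gripper is over the ball: it's at column 395, with the fingers centred at about 403. Descending and closing.

Request:
{"fn": "jog_arm", "kwargs": {
  "increments": [
    [19, -2, -2, 0, 0.003, 0, 0.4],
    [19, -1, 0, 0, 0, 0, 0.4],
    [1, 0, 0, 0, 0, 0, 0.4]
  ]
}}

```text
clock: 3.02
ee_pos: [0.4697, 0.1817, 0.1169]
tool_rot: [[0.01, -0.266, 0.964], [0.011, 0.964, 0.266], [-1.0, 0.008, 0.012]]
ft_force: [0.4, 0.1, 0.3]
opening: 0.404
```

Run:
```python
from h import *
goto(W([-.039,-.0685,.1135]),1.849)
im=ctrl.get_image("wrist")
crop(im,"w3",150,170,220,150,3)
```

```text
t 3.02 tcp [0.4697 0.1817 0.1169] case [-0.0348 -0.0695  0.1169] yawY 1.84 toolx [ 0.01   0.011 -1.   ] q [ 0.76  0.17 -0.52 -0.   -0.86 -2.06] F [0.4 0.1 0.3] op 0.404
tool shift mm [ 3.4  0.9 -4.3]
rotvec [-0.009  0.012 -0.008]
```

View pics/w3.png

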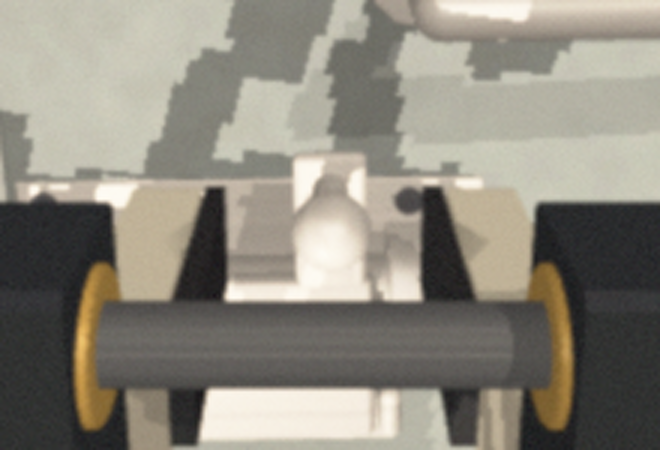

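Request:
{"fn": "jog_arm", "kwargs": {
  "increments": [
    [4, 1, -4, -0.009, 0.012, -0.008, 0.4],
    [0, 0, -1, 0, 0, 0, 0.3],
    [0, 0, 0, 0, 0, 0, 0.0],
    [0, 0, 0, 0, 0, 0, 0.0],
    [0, 0, 0, 0, 0, 0, 0.0]
  ]
}}

```text
clock: 3.7
ee_pos: [0.4664, 0.1823, 0.1162]
tool_rot: [[0.004, -0.275, 0.961], [0.002, 0.961, 0.275], [-1.0, 0.001, 0.005]]
ft_force: [1.2, -0.7, -0.5]
opening: 0.133
```

Run:
```python
from h import *
s,R=st(); print(R.round(3).tolist())
```

```text
t 3.70 tcp [0.4664 0.1823 0.1162] case [-0.0379 -0.068   0.1162] yawY 1.85 toolx [ 0.004  0.002 -1.   ] q [ 0.77  0.17 -0.52  0.   -0.87 -2.06] F [ 1.2 -0.7 -0.5] op 0.133
[[0.004, -0.275, 0.961], [0.002, 0.961, 0.275], [-1.0, 0.001, 0.005]]
```

Request:
{"fn": "jog_arm", "kwargs": {
  "increments": [
    [-9, 0, 5, 0, 0, 0, 0],
    [-9, 0, 7, 0, 0, 0, 0],
    [0, 0, 0, 0, 0, 0, 0]
  ]
}}

```text
clock: 4.08
ee_pos: [0.4789, 0.1858, 0.1352]
tool_rot: [[0.004, -0.275, 0.961], [0.002, 0.961, 0.275], [-1.0, 0.001, 0.004]]
ft_force: [0.2, -1.3, -3.3]
opening: 0.133
```

Run:
```python
from h import *
st()
crop(ctrl.get_image("wrist"),"w4",150,170,220,150,3)
crop(ctrl.get_image("side"),"s4",200,160,130,120,6)
```

```text
t 4.08 tcp [0.4789 0.1858 0.1352] case [-0.0249 -0.0681  0.1352] yawY 1.85 toolx [ 0.004  0.002 -1.   ] q [ 0.75  0.17 -0.47  0.   -0.92 -2.05] F [ 0.2 -1.3 -3.3] op 0.133
```

View pics/w4.png

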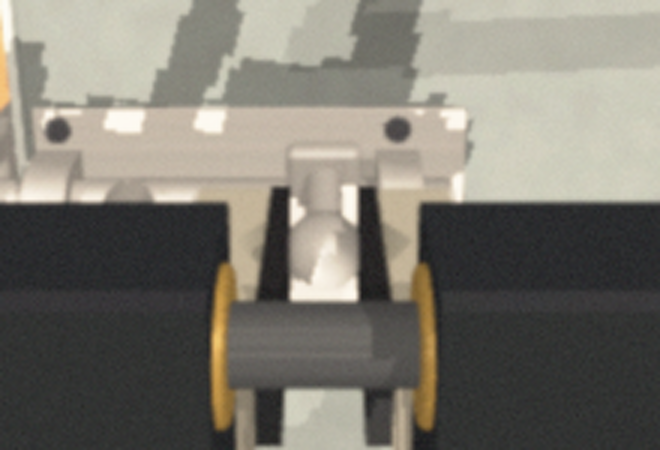

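View pics/s4.png

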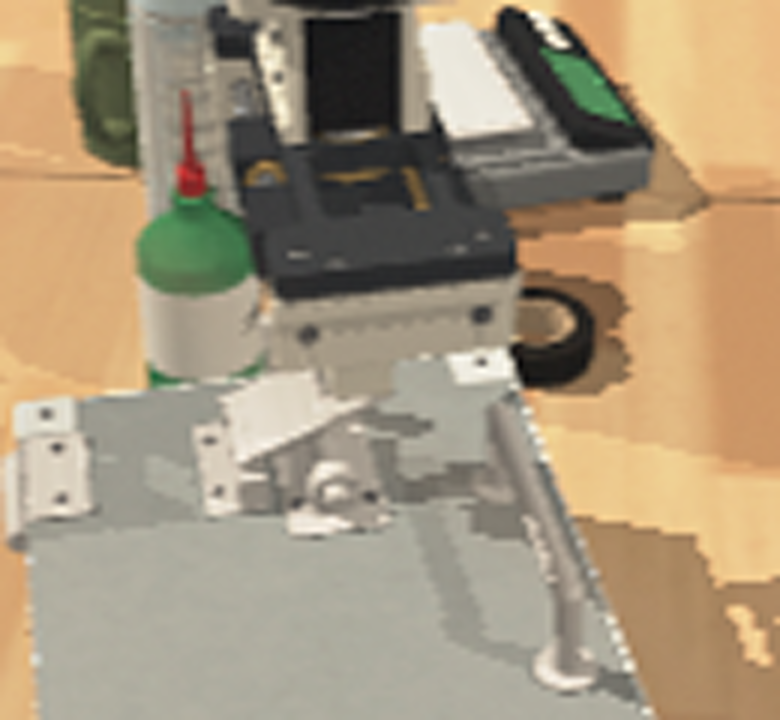

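The keeper is lifting with the ball held. Continuing along the arc.

Request:
{"fn": "jog_arm", "kwargs": {
  "increments": [
    [-5, 0, 8, 0, 0, 0, 0],
    [-5, 0, 8, 0, 0, 0, 0],
    [-4, 0, 10, 0, 0, 0, 0],
    [-2, 0, 10, 0, 0, 0, 0],
    [0, 0, 0, 0, 0, 0, 0]
  ]
}}

```text
clock: 4.8
ee_pos: [0.5126, 0.1955, 0.1509]
tool_rot: [[-0.001, -0.275, 0.962], [0.001, 0.962, 0.275], [-1.0, 0.001, -0.001]]
ft_force: [-2.1, 0.9, 0.9]
opening: 0.139
```

Run:
```python
from h import *
goto(W([.0328,-.068,.149]))
```

```text
t 4.80 tcp [0.5126 0.1955 0.1509] case [ 0.0102 -0.068   0.1509] yawY 1.849 toolx [-0.001  0.001 -1.   ] q [ 0.72  0.22 -0.37 -0.   -0.98 -2.01] F [-2.1  0.9  0.9] op 0.139
tool shift mm [ 1.9  0.  22.6]
```

Request:
{"fn": "jog_arm", "kwargs": {
  "increments": [
    [0, 0, 11, 0, 0, 0, 0],
    [2, 0, 11, 0, 0, 0, 0],
    [2, 0, 7, 0, 0, 0, 0],
    [3, 0, 7, 0, 0, 0, 0],
    [0, 0, 0, 0, 0, 0, 0]
  ]
}}

```text
clock: 5.42
ee_pos: [0.5497, 0.2061, 0.1433]
tool_rot: [[-0.0, -0.275, 0.962], [0.001, 0.962, 0.275], [-1.0, 0.001, -0.0]]
ft_force: [-2.2, 0.2, 1.0]
opening: 0.131
```

Run:
```python
from h import *
st()
crop(ctrl.get_image("wrist"),"w5",150,150,220,150,3)
crop(ctrl.get_image("side"),"s5",200,160,130,120,6)
```

```text
t 5.42 tcp [0.5497 0.2061 0.1433] case [ 0.0488 -0.068   0.1433] yawY 1.849 toolx [-0.     0.001 -1.   ] q [ 0.69  0.28 -0.3  -0.   -0.99 -1.98] F [-2.2  0.2  1. ] op 0.131
```

View pics/w5.png

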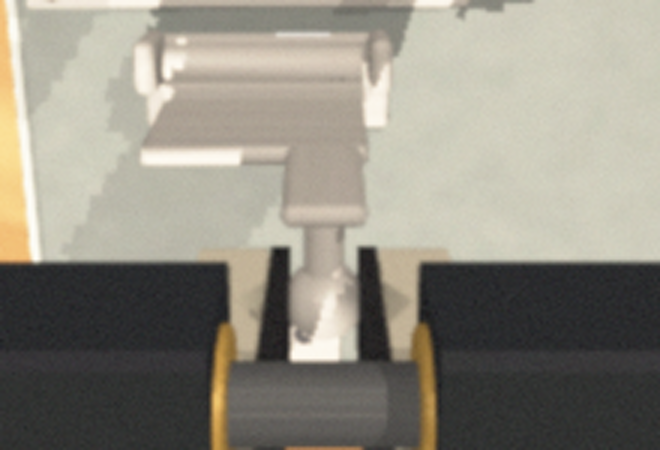

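View pics/s5.png

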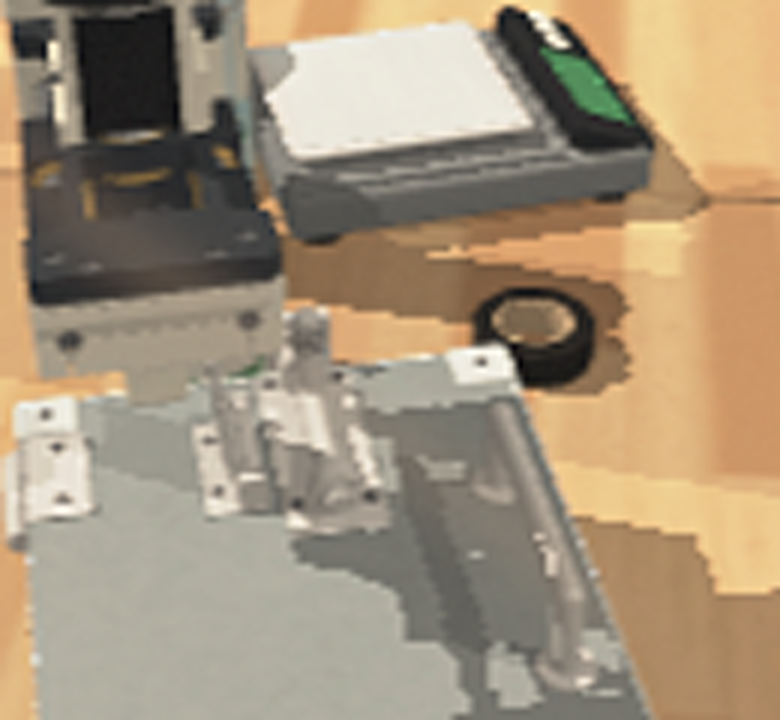

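The leaf is past upright. I'll carry it a bit further, release, and lift clear.

Request:
{"fn": "jog_arm", "kwargs": {
  "increments": [
    [5, 0, 6, 0, 0, 0, 0],
    [5, 0, 5, 0, 0, 0, 0],
    [0, 0, 0, 0, 0, 0, 0.35],
    [0, 0, 0, 0, 0, 0, 0.35],
    [-25, 0, 0, 0, 0, 0, 0.35],
    [-20, 0, -20, 0, 0, 0, 0.35],
    [0, -40, -50, 0, 0, 0, 0.35],
    [0, 0, 0, 0, 0, 0, 0.35]
  ]
}}

```text
clock: 6.52
ee_pos: [0.5026, 0.1506, 0.1782]
tool_rot: [[-0.002, -0.275, 0.961], [-0.0, 0.961, 0.275], [-1.0, 0.0, -0.002]]
ft_force: [0.1, 1.3, 0.7]
opening: 0.347
```

Run:
```python
from h import *
goto(W([-.0137,-.1115,.1095]),1.849)
im=ctrl.get_image("wrist"); cv2.imwrite("pics/w6.png",cv2.resize(im[:,:,::-1],(800,600)))
crop(ctrl.get_image("side"),"s6",200,160,130,120,6)
```

```text
t 6.53 tcp [0.5026 0.1506 0.1782] case [-0.0117 -0.1084  0.1782] yawY 1.85 toolx [-0.002 -0.    -1.   ] q [ 0.66  0.15 -0.39 -0.   -1.04 -1.96] F [0.1 1.3 0.7] op 0.347
tool shift mm [68.7 -3.1 -1.9]
rotvec [ 0.001 -0.002 -0.   ]
```

View pics/w6.png

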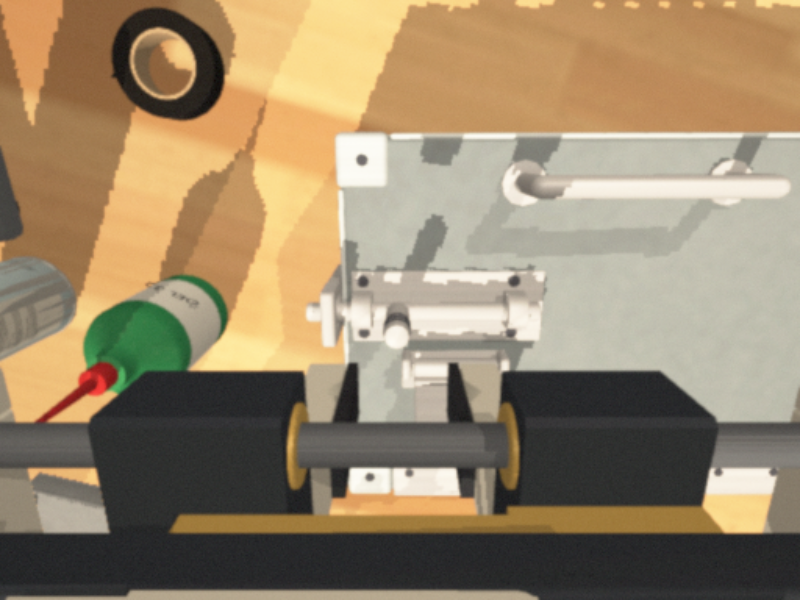

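View pics/s6.png

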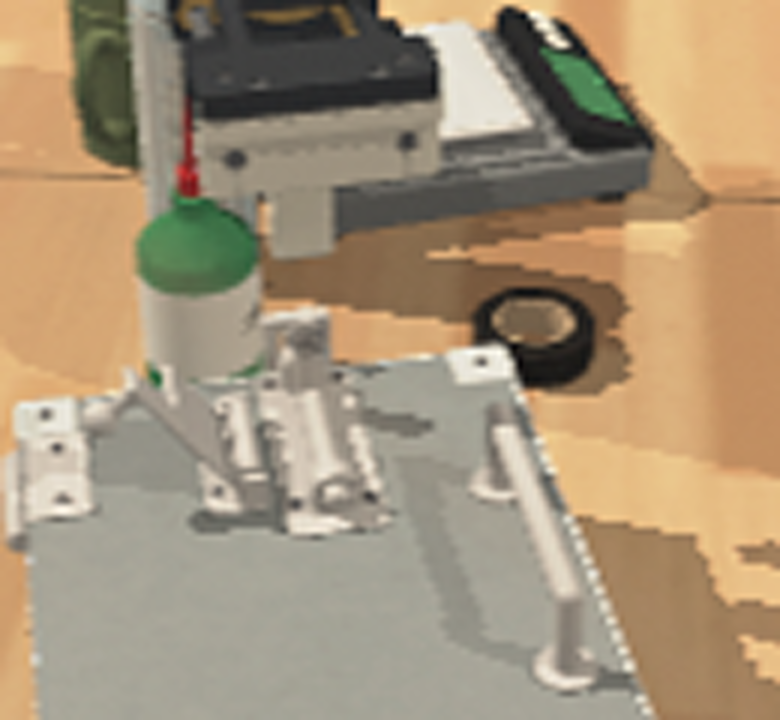

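The keeper has fallen over to its stop, and the bolt is uncovered with its knob at (397,325). I'll keep the tips above the eye, which is 110.5 mm high.

Request:
{"fn": "jog_arm", "kwargs": {
  "increments": [
    [30, -3, -2, 0, 0, 0, 0.3],
    [30, 0, 0, 0, 0, 0, 0.3],
    [3, 0, 0, 0, 0, 0, 0.3],
    [0, 0, 0, 0, 0, 0, 0.3]
  ]
}}

```text
clock: 7.12
ee_pos: [0.5071, 0.1522, 0.1151]
tool_rot: [[0.003, -0.278, 0.961], [0.001, 0.961, 0.278], [-1.0, 0.001, 0.003]]
ft_force: [0.2, -0.6, 1.7]
opening: 0.301
```

Run:
```python
from h import *
goto(W([-.0137,-.1115,.1155]),1.849)
im=ctrl.get_image("wrist"); crop(im,"w7",150,150,220,150,3)
```

```text
t 7.12 tcp [0.5071 0.1522 0.1151] case [-0.007  -0.1082  0.1151] yawY 1.852 toolx [ 0.003  0.001 -1.   ] q [ 0.66  0.22 -0.46  0.   -0.88 -1.95] F [ 0.2 -0.6  1.7] op 0.301
tool shift mm [-0.4 -3.3 -6.7]
rotvec [ 0.003  0.003 -0.001]
```

View pics/w7.png

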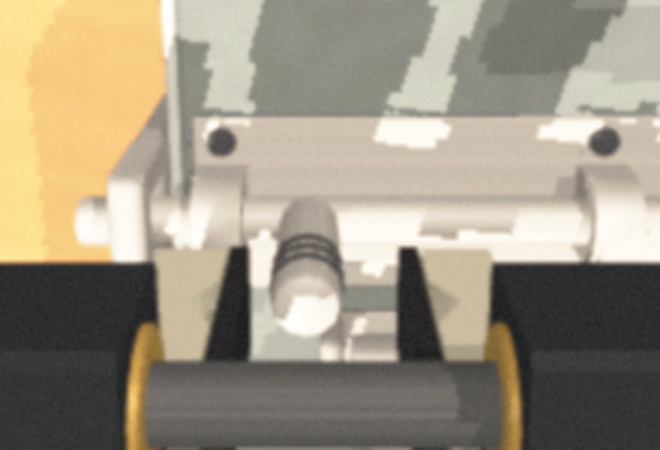

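Request:
{"fn": "jog_arm", "kwargs": {
  "increments": [
    [0, -3, -5, 0, 0, 0, 0.3],
    [0, 0, -2, 0, 0, 0, 0.2],
    [0, 0, 0, 0, 0, 0, 0],
    [0, 0, 0, 0, 0, 0, 0],
    [0, 0, 0, 0, 0, 0, 0]
  ]
}}

```text
clock: 7.8
ee_pos: [0.5018, 0.1478, 0.1174]
tool_rot: [[0.006, -0.278, 0.961], [0.004, 0.961, 0.278], [-1.0, 0.002, 0.007]]
ft_force: [1.2, -0.6, -2.6]
opening: 0.122
```

Run:
```python
from h import *
goto(W([-.0137,-.1115,.1155]),1.849)
im=ctrl.get_image("wrist"); crop(im,"w8",150,150,220,150,3)
```

```text
t 7.80 tcp [0.5018 0.1478 0.1174] case [-0.0133 -0.111   0.1174] yawY 1.852 toolx [ 0.006  0.004 -1.   ] q [ 0.66  0.21 -0.47  0.   -0.88 -1.95] F [ 1.2 -0.6 -2.6] op 0.122
tool shift mm [ 1.9 -0.5 -0.4]
rotvec [ 0.003  0.007 -0.002]
```

View pics/w8.png

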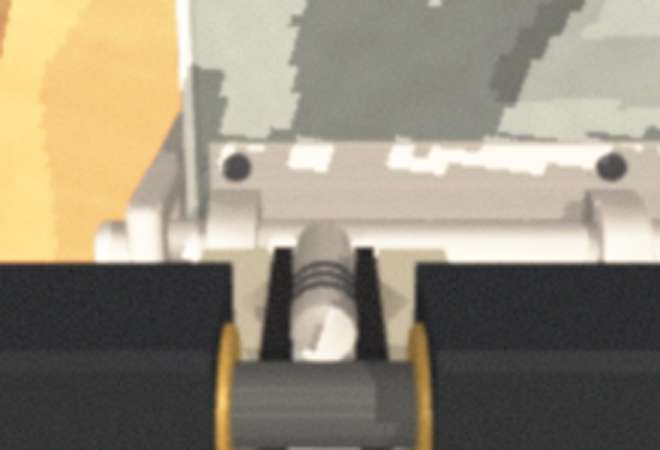

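The knob is gripped. Drawing the bolt now.

Request:
{"fn": "jog_arm", "kwargs": {
  "increments": [
    [0, 10, 0, 0, 0, 0, 0],
    [0, 10, 0, 0, 0, 0, 0],
    [0, 10, 0, 0, 0, 0, 0],
    [0, 2, 0, 0, 0, 0, 0]
  ]
}}

```text
clock: 8.35
ee_pos: [0.493, 0.1772, 0.1174]
tool_rot: [[0.006, -0.278, 0.96], [-0.003, 0.96, 0.279], [-1.0, -0.005, 0.005]]
ft_force: [14.2, -23.3, -4.5]
opening: 0.121
```

Run:
```python
from h import *
goto(W([-.0137,-.081,.1155]),1.849)
im=ctrl.get_image("wrist"); crop(im,"w9",150,150,220,150,3)
```

```text
t 8.35 tcp [0.493  0.1772 0.1174] case [-0.0137 -0.0803  0.1174] yawY 1.853 toolx [ 0.006 -0.003 -1.   ] q [ 0.72  0.21 -0.47  0.01 -0.88 -2.02] F [ 14.2 -23.3  -4.5] op 0.121
tool shift mm [ 1.9 -0.7 -0. ]
rotvec [0.004 0.005 0.005]
```

View pics/w9.png

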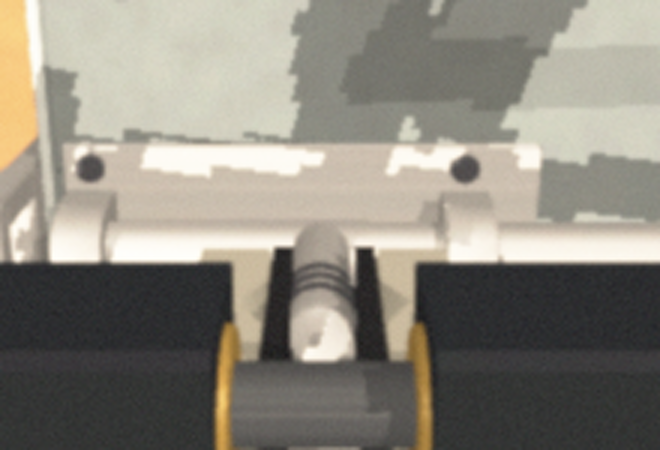

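At the stop: 30.7 mm travelled, about 25 N push-back. I'll release, lift, and turn for the handle.

Request:
{"fn": "jog_arm", "kwargs": {
  "increments": [
    [0, 0, 0, 0, 0, 0, 0.3],
    [0, 0, 0, 0, 0, 0, 0.3],
    [-40, 0, 0, 0, 0, 0, 0.4],
    [-40, 0, -20, 0, 0, 0, 0.5],
    [0, 40, -20, -0.17, 0, 0, 0.5],
    [0, 30, -20, -0.17, 0, 0, 0.5],
    [0, 0, 0, -0.17, 0, 0, 0.5],
    [0, 0, 0, -0.17, 0, 0, 0.5]
  ]
}}

```text
clock: 9.4
ee_pos: [0.408, 0.2293, 0.2006]
tool_rot: [[0.006, -0.833, 0.553], [0.002, 0.553, 0.833], [-1.0, -0.004, 0.005]]
ft_force: [0.2, 0.4, -0.5]
opening: 0.499
```

Request:
{"fn": "jog_arm", "kwargs": {
  "increments": [
    [0, 0, 0, -0.18, 0, 0, 0.5],
    [0, 0, 0, -0.18, 0, 0, 0.5],
    [0, 0, 0, -0.18, 0, 0, 0.5],
    [0, 0, 0, -0.18, 0, 0, 0.5],
    [0, 0, 0, -0.18, 0, 0, 0.5],
    [0, 0, 0, 0, 0, 0, 0.5]
  ]
}}

```text
clock: 10.15
ee_pos: [0.4057, 0.234, 0.202]
tool_rot: [[0.007, -0.94, -0.341], [0.008, -0.341, 0.94], [-1.0, -0.009, 0.005]]
ft_force: [0.9, -0.3, -0.2]
opening: 0.5
```

Run:
```python
from h import *
goto(W([-.078,-0.001,.150]),3.42)
im=ctrl.get_image("wrist"); cv2.imwrite("pics/w10.png",cv2.resize(im[:,:,::-1],(800,600)))
crop(ctrl.get_image("side"),"s10",200,160,130,120,6)
```

```text
t 10.15 tcp [0.4057 0.234  0.202 ] case [-0.082  -0.0016  0.202 ] yawY -2.793 toolx [ 0.007  0.008 -1.   ] q [ 0.95  0.03 -0.47  0.   -1.07 -0.6 ] F [ 0.9 -0.3 -0.2] op 0.5
tool shift mm [52.  -3.6  0.1]
rotvec [0.07  0.006 0.009]
```

View pics/w10.png

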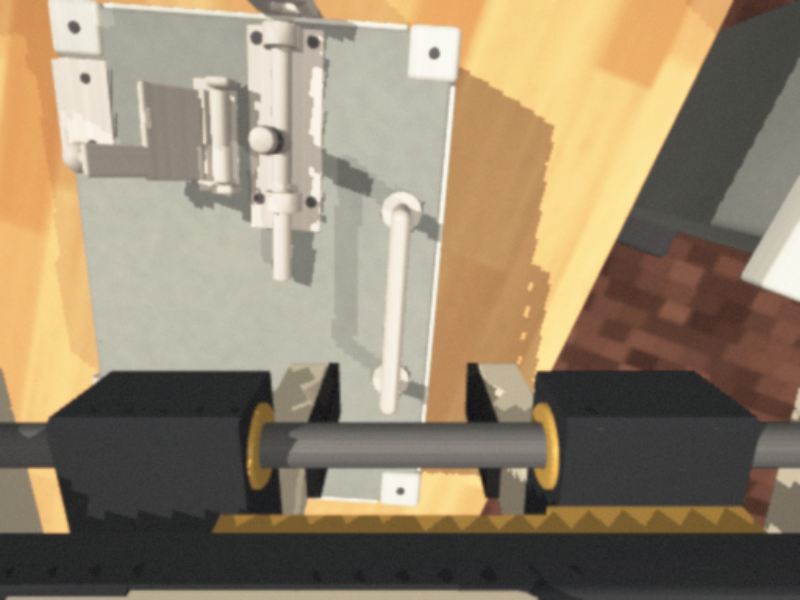

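View pics/s10.png

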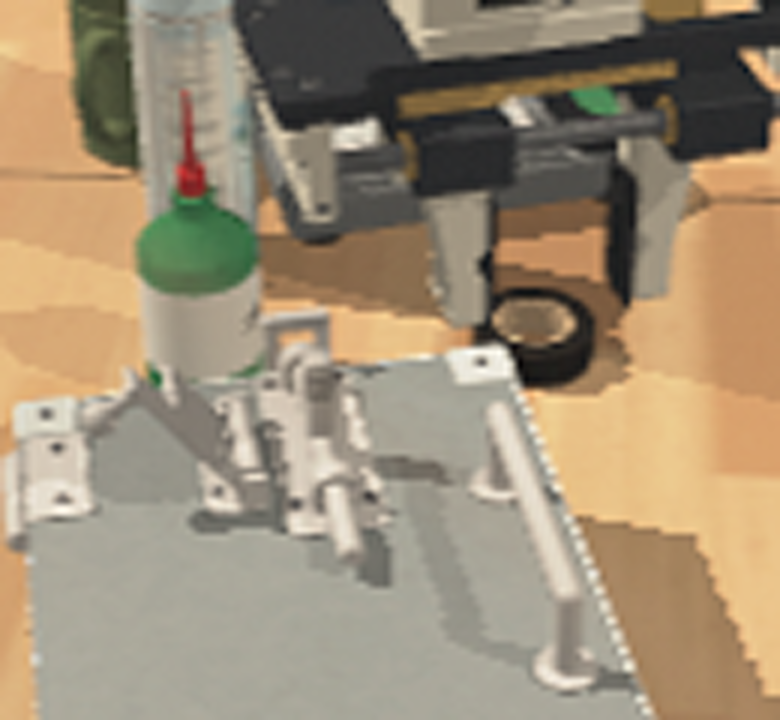

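The bolt is out of the eye and the handle lies between the fingers. Descending.

Request:
{"fn": "jog_arm", "kwargs": {
  "increments": [
    [30, -2, 0, 0.07, 0.006, 0.009, 0.5],
    [30, -1, 0, 0, 0, 0, 0.5],
    [20, 0, 0, 0, 0, 0, 0.5],
    [5, 0, 0, 0, 0, 0, 0.5]
  ]
}}

```text
clock: 10.75
ee_pos: [0.4093, 0.2366, 0.116]
tool_rot: [[0.002, -0.967, -0.256], [0.002, -0.256, 0.967], [-1.0, -0.002, 0.002]]
ft_force: [0.8, -0.6, 0.7]
opening: 0.499
```

Run:
```python
from h import *
goto(W([-.078,-0.001,.1105]),3.42)
im=ctrl.get_image("wrist"); cv2.imwrite("pics/w11.png",cv2.resize(im[:,:,::-1],(800,600)))
crop(ctrl.get_image("side"),"s11",200,160,130,120,6)
```

```text
t 10.75 tcp [0.4093 0.2366 0.116 ] case [-7.78e-02 -1.00e-04  1.16e-01] yawY -2.883 toolx [ 0.002  0.002 -1.   ] q [ 0.94  0.13 -0.58  0.   -0.86 -0.68] F [ 0.8 -0.6  0.7] op 0.499
tool shift mm [ 5.5  0.2 -0.9]
rotvec [-0.02   0.002  0.002]
```

View pics/w11.png

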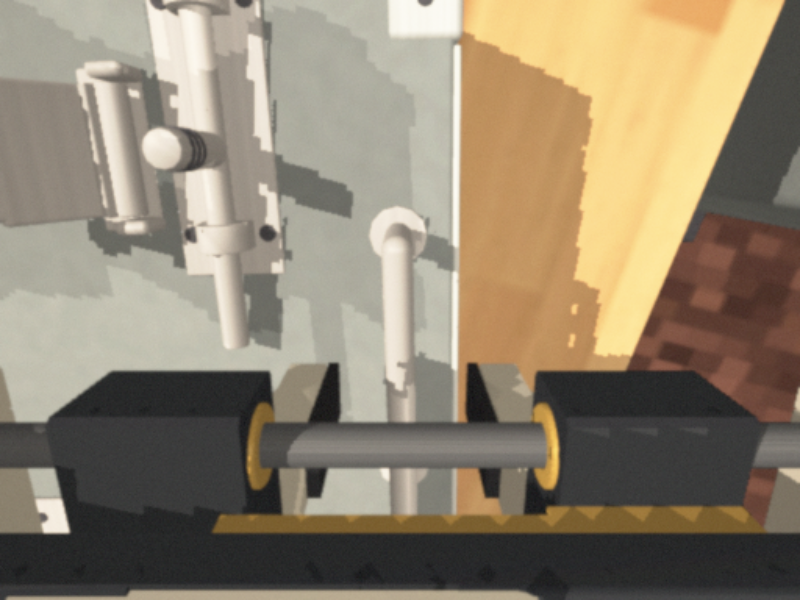

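View pics/s11.png

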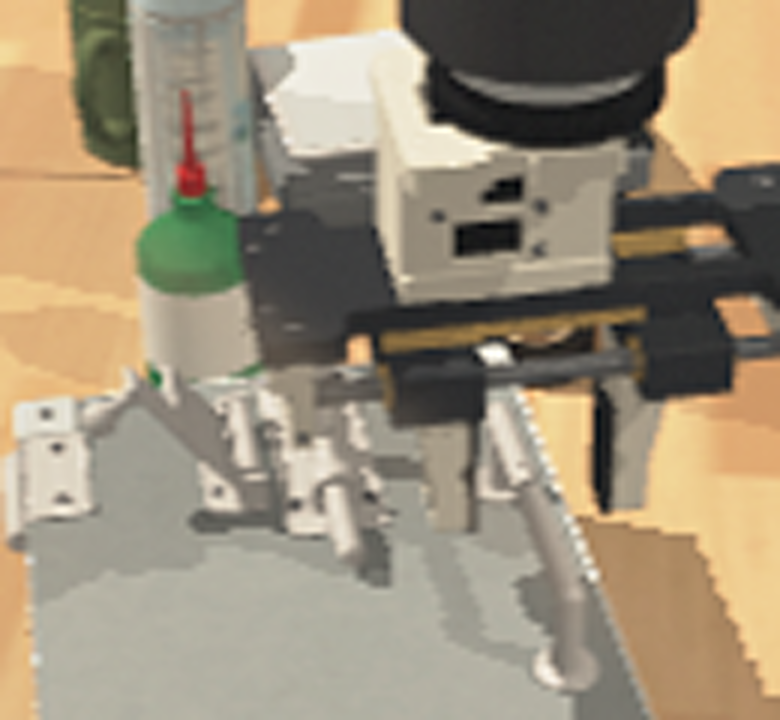

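Request:
{"fn": "jog_arm", "kwargs": {
  "increments": [
    [6, 0, -1, -0.02, 0, 0, 0.4],
    [1, 0, 0, 0, 0, 0, 0.2],
    [0, 0, 0, 0, 0, 0, 0],
    [0, 0, 0, 0, 0, 0, 0],
    [0, 0, 0, 0, 0, 0, 0]
  ]
}}

```text
clock: 11.48
ee_pos: [0.4102, 0.2368, 0.1116]
tool_rot: [[0.004, -0.961, -0.276], [0.006, -0.276, 0.961], [-1.0, -0.005, 0.004]]
ft_force: [-3.7, 0.2, -0.8]
opening: 0.106
```

Run:
```python
from h import *
st()
H0=L(ctrl.observe()["ee_pos"])
r=np.hypot(.178,.044); a0=np.arctan2(.044,.178)
for d in range(0,95,10):
    a=a0+np.radians(d); print(d,np.round([.1-r*np.cos(a)+.078,r*np.sin(a)-.044],4))
```

```text
t 11.47 tcp [0.4102 0.2368 0.1116] case [-7.690e-02 -1.000e-04  1.116e-01] yawY -2.862 toolx [ 0.004  0.006 -1.   ] q [ 0.94  0.14 -0.58 -0.   -0.85 -0.66] F [-3.7  0.2 -0.8] op 0.106
0 [0. 0.]
10 [0.0103 0.0302]
20 [0.0258 0.0582]
30 [0.0458 0.0831]
40 [0.0699 0.1041]
50 [0.0973 0.1206]
60 [0.1271 0.1322]
70 [0.1585 0.1383]
80 [0.1904 0.1389]
90 [0.222 0.134]
```

Request:
{"fn": "jog_arm", "kwargs": {
  "increments": [
    [-15, -4, 0, 0, 0, 0, 0],
    [-15, -6, 0, 0, 0, 0, 0],
    [-14, -7, 0, 0, 0, 0, 0],
    [-14, -8, 0, 0, 0, 0, 0],
    [0, 0, 0, 0, 0, 0, 0]
  ]
}}

```text
clock: 12.1
ee_pos: [0.4334, 0.2435, 0.1688]
tool_rot: [[-0.0, -0.962, -0.275], [0.005, -0.275, 0.962], [-1.0, -0.001, 0.005]]
ft_force: [-1.6, 0.4, 1.5]
opening: 0.102
```

```bash
cat >> h.py <<'E'
def arc(nxt,step=5):
    s,R=st(); l=L(s["ee_pos"]); P0=np.array([-.0769,.1116]); H=P0+[.178,-.044]
    v=np.array([l[0],l[2]])-H; th=np.degrees(np.arctan2(v[1],-v[0])-np.arctan2(.044,.178)); print("lid deg",round(th,1),"r",np.hypot(*v).round(4))
    r=np.hypot(.178,.044); prev=np.array([l[0],l[2]])
    for t in list(np.arange(th+step,nxt-0.01,step))+[nxt]:
        a=np.arctan2(.044,.178)+np.radians(t); p=H+r*np.array([-np.cos(a),np.sin(a)]); d=p-prev; prev=p
        print(round(t,1),"tool x %.1f y %.1f"%(-d[1]*1000,-d[0]*1000))
    return th
E
python3 - <<'E'
from h import *
arc(50)
crop(ctrl.get_image("side"),"s12",180,120,150,130,5)
E
```

```text
t 12.10 tcp [0.4334 0.2435 0.1688] case [-5.270e-02 -1.000e-04  1.688e-01] yawY -2.863 toolx [-0.     0.005 -1.   ] q [ 0.91  0.11 -0.46 -0.   -1.   -0.63] F [-1.6  0.4  1.5] op 0.102
lid deg 19.5 r 0.1841
24.5 tool x -12.5 y -10.0
29.5 tool x -12.1 y -10.5
34.5 tool x -11.1 y -11.5
39.5 tool x -10.1 y -12.4
44.5 tool x -9.0 y -13.2
49.5 tool x -7.8 y -14.0
50 tool x -0.8 y -1.6
```

View pics/s12.png

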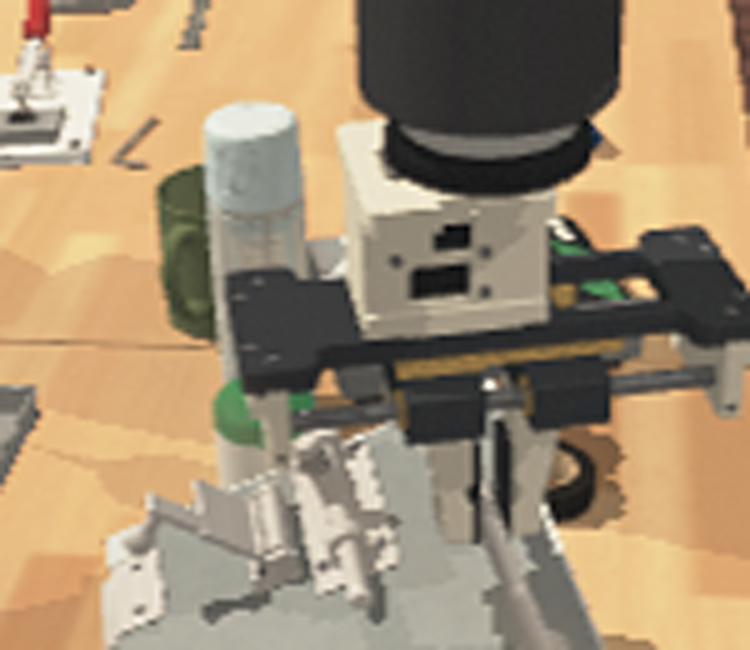

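The lid is rising with the handle in the grip. Continuing the arc.

Request:
{"fn": "jog_arm", "kwargs": {
  "increments": [
    [-13, -10, 0, 0, 0, 0, 0],
    [-12, -11, 0, 0, 0, 0, 0],
    [-11, -12, 0, 0, 0, 0, 0],
    [-10, -13, 0, 0, 0, 0, 0],
    [-9, -14, 0, 0, 0, 0, 0],
    [-8, -14, 0, 0, 0, 0, 0]
  ]
}}

```text
clock: 12.9
ee_pos: [0.4898, 0.2597, 0.2277]
tool_rot: [[-0.029, -0.962, -0.273], [-0.002, -0.273, 0.962], [-1.0, 0.029, 0.006]]
ft_force: [-11.9, 1.2, 5.0]
opening: 0.106
```

Run:
```python
from h import *
arc(88)
```

```text
t 12.90 tcp [0.4898 0.2597 0.2277] case [0.006  0.     0.2277] yawY -2.865 toolx [-0.029 -0.002 -1.   ] q [ 0.83  0.18 -0.23 -0.02 -1.19 -0.54] F [-11.9   1.2   5. ] op 0.106
lid deg 45.4 r 0.1862
50.4 tool x -5.1 y -15.5
55.4 tool x -6.3 y -14.7
60.4 tool x -5.0 y -15.2
65.4 tool x -3.7 y -15.6
70.4 tool x -2.3 y -15.8
75.4 tool x -0.9 y -16.0
80.4 tool x 0.5 y -16.0
85.4 tool x 1.9 y -15.9
88 tool x 1.5 y -8.2
```

Request:
{"fn": "jog_arm", "kwargs": {
  "increments": [
    [-4, -15, 0, 0, 0, 0, 0],
    [-5, -15, 0, 0, 0, 0, 0],
    [-4, -15, 0, 0, 0, 0, 0],
    [-3, -15, 0, 0, 0, 0, 0]
  ]
}}

```text
clock: 13.4
ee_pos: [0.5424, 0.2746, 0.2504]
tool_rot: [[-0.035, -0.96, -0.276], [-0.004, -0.276, 0.961], [-0.999, 0.035, 0.006]]
ft_force: [-8.3, 0.7, 7.5]
opening: 0.099
```

Run:
```python
from h import *
arc(90)
crop(ctrl.get_image("side"),"s13",160,80,180,150,4)
```

```text
t 13.40 tcp [0.5424 0.2746 0.2504] case [ 6.060e-02 -2.000e-04  2.504e-01] yawY -2.861 toolx [-0.035 -0.004 -0.999] q [ 0.78  0.26 -0.07 -0.02 -1.27 -0.49] F [-8.3  0.7  7.5] op 0.099
lid deg 63.6 r 0.1872
68.6 tool x 1.0 y -16.6
73.6 tool x -1.4 y -15.9
78.6 tool x 0.0 y -16.0
83.6 tool x 1.4 y -15.9
88.6 tool x 2.8 y -15.8
90 tool x 1.0 y -4.3
```

View pics/s13.png

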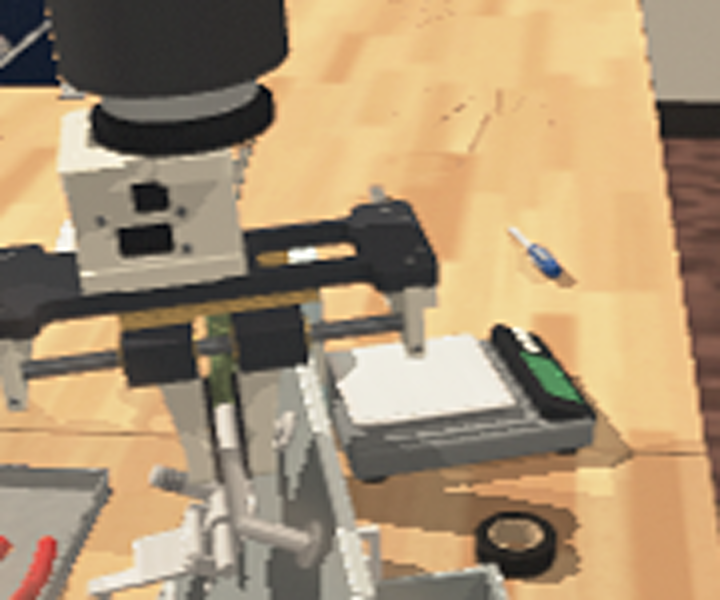

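Request:
{"fn": "jog_arm", "kwargs": {
  "increments": [
    [0, -16, 0, 0, 0, 0, 0],
    [0, -16, 0, 0, 0, 0, 0],
    [0, -16, 0, 0, 0, 0, 0],
    [1, -16, 0, 0, 0, 0, 0],
    [2, -16, 0, 0, 0, 0, 0],
    [0, 0, 0, 0, 0, 0, 0]
  ]
}}

```text
clock: 14.2
ee_pos: [0.6207, 0.2969, 0.2509]
tool_rot: [[-0.032, -0.96, -0.279], [-0.005, -0.279, 0.96], [-0.999, 0.032, 0.005]]
ft_force: [1.7, 1.7, -2.3]
opening: 0.101
```

Run:
```python
from h import *
arc(90)
im=ctrl.get_image("side");crop(im,"s14",160,20,180,260,2.5 if 0 else 2)
im=ctrl.get_image("wrist"); cv2.imwrite("pics/w14.png",cv2.resize(im[:,:,::-1],(800,600)))
```

```text
t 14.20 tcp [0.6207 0.2969 0.2509] case [ 0.142  -0.0003  0.2509] yawY -2.859 toolx [-0.032 -0.005 -0.999] q [ 0.72  0.39  0.12 -0.02 -1.33 -0.43] F [ 1.7  1.7 -2.3] op 0.101
lid deg 88.7 r 0.1878
90 tool x 5.3 y -3.1
```

View pics/s14.png

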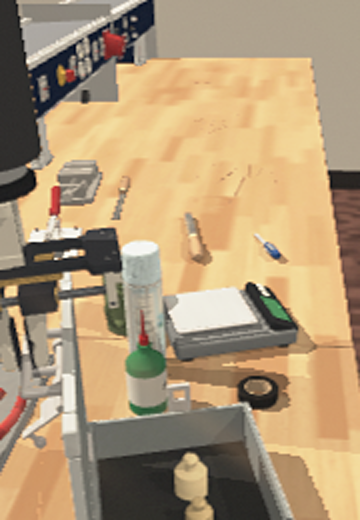

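View pics/w14.png

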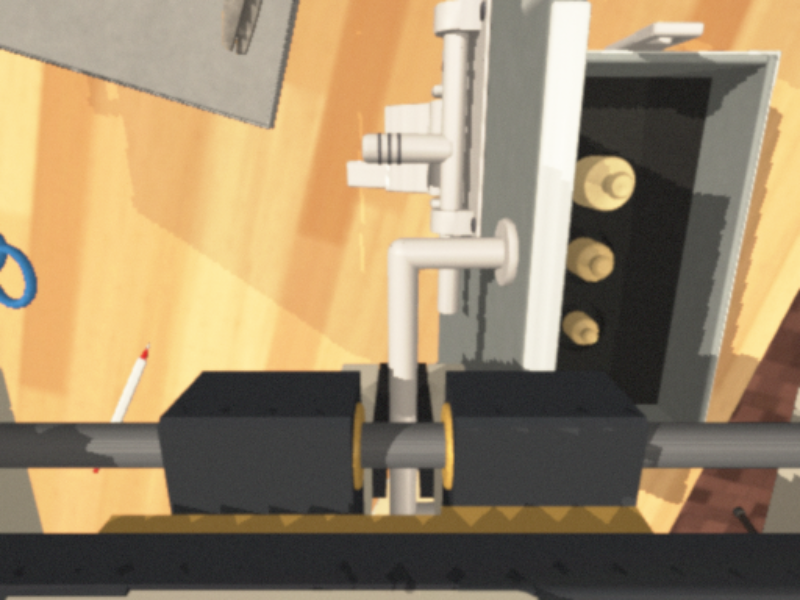

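The lid is close to upright. The large weight is in the right-hand nest, at (608,182) in the wrist view, with the medium and small ones to its left. I'll nudge the lid slightly further and release.

Request:
{"fn": "jog_arm", "kwargs": {
  "increments": [
    [1, -6, 0, 0, 0, 0, 0],
    [0, 0, 0, 0, 0, 0, 0],
    [0, 0, 0, 0, 0, 0, 0.18],
    [0, 0, 0, 0, 0, 0, 0.18],
    [-20, 0, 0, 0, 0, 0, 0.18],
    [-25, 0, 0, 0, 0, 0, 0.18],
    [-20, 0, 0, 0, 0, 0, 0.2],
    [0, 0, 0, 0, 0, 0, 0.2]
  ]
}}

```text
clock: 15.3
ee_pos: [0.6271, 0.297, 0.3186]
tool_rot: [[-0.031, -0.96, -0.279], [-0.005, -0.279, 0.96], [-1.0, 0.031, 0.003]]
ft_force: [-0.3, 0.2, 0.0]
opening: 0.2
```

Run:
```python
from h import *
goto(W([-.015,-.06,.30]),3.42)
im=ctrl.get_image("side"); cv2.imwrite("pics/s15.png",cv2.resize(im[:,:,::-1],(800,600)))
```

```text
t 15.30 tcp [0.6271 0.297  0.3186] case [ 0.1482 -0.0019  0.3186] yawY -2.859 toolx [-0.031 -0.005 -1.   ] q [ 0.71  0.37  0.24 -0.02 -1.47 -0.43] F [-0.3  0.2  0. ] op 0.2
tool shift mm [ 23.5 162.8 -57.5]
rotvec [ 0.004  0.003 -0.031]
```

View pics/s15.png

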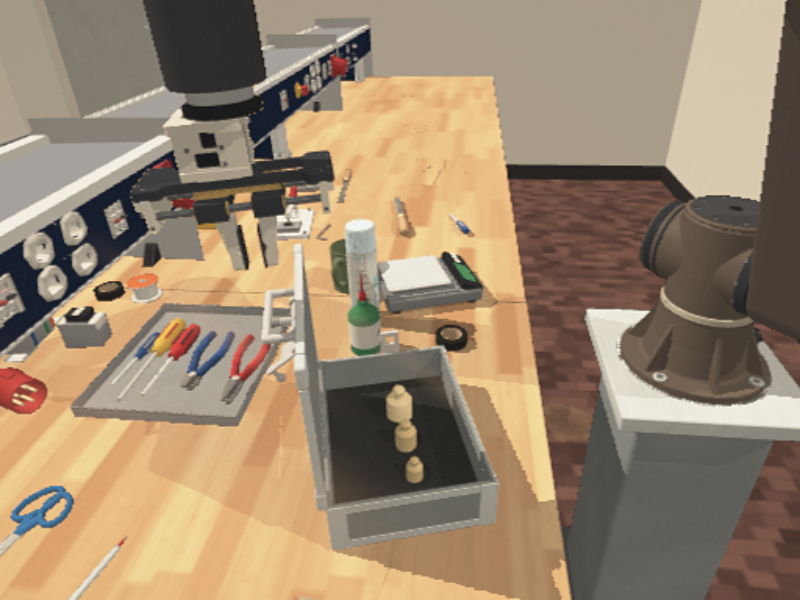

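The lid stands upright and free. Moving over the weight.

Request:
{"fn": "jog_arm", "kwargs": {
  "increments": [
    [0, 50, -15, 0, 0, -0.015, 0.3],
    [0, 50, -15, 0, 0, -0.015, 0.5],
    [5, 45, -15, 0, 0, 0, 0.65],
    [10, 18, -13, 0, 0, 0, 0.65],
    [0, 0, 0, 0, 0, 0, 0.65]
  ]
}}

```text
clock: 15.98
ee_pos: [0.4799, 0.1916, 0.2968]
tool_rot: [[-0.011, -0.96, -0.278], [-0.003, -0.278, 0.96], [-1.0, 0.012, 0.0]]
ft_force: [0.2, 0.9, 0.1]
opening: 0.637
```

Run:
```python
from h import *
goto(W([-.015,-.06,.20]),3.42)
C=cal("wrist"); im=ctrl.get_image("wrist"); cv2.imwrite("pics/w16.png",cv2.resize(im[:,:,::-1],(800,600)))
np.savez("w16.npz",im=im,K=C[0],t=C[1],R=C[2])
crop(ctrl.get_image("side"),"s16",235,235,60,80,8)
```

```text
t 15.97 tcp [0.4799 0.1916 0.2968] case [-0.0223 -0.0628  0.2968] yawY -2.859 toolx [-0.011 -0.003 -1.   ] q [ 0.76  0.06 -0.21 -0.01 -1.31 -0.47] F [0.2 0.9 0.1] op 0.637
tool shift mm [96.7 -8.5  2.8]
rotvec [ 0.004  0.    -0.012]
```

View pics/w16.png

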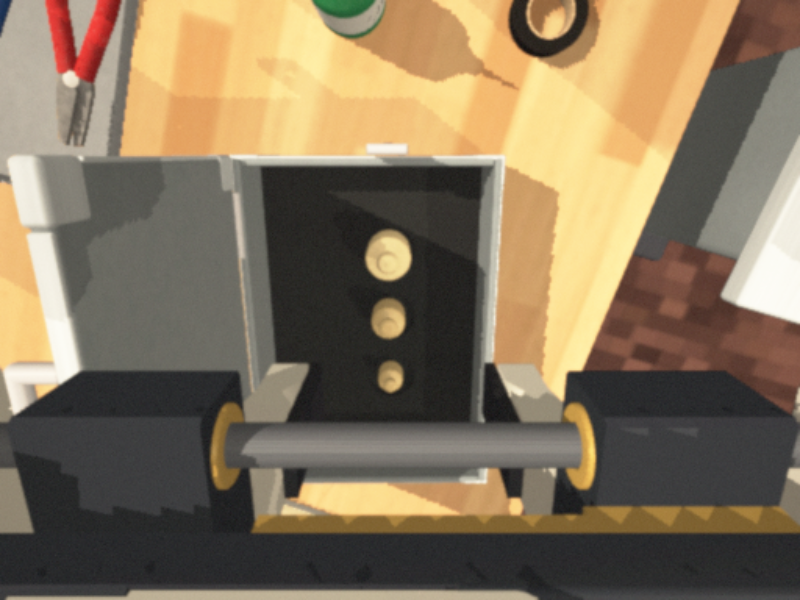

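View pics/s16.png

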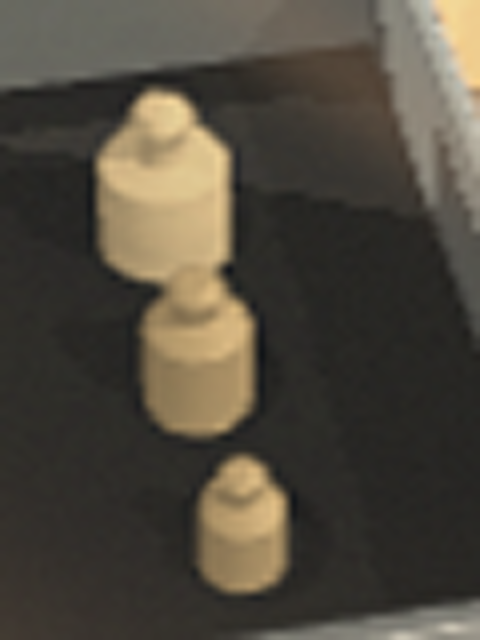

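Run:
```python
from h import *
d=np.load("w16.npz"); crop(d["im"],"w16c",225,140,60,60,8)
C=(d["K"],d["t"],d["R"]);S=cal("side")
a=(387*.64-.2,262*.64-.2); b=cr(163,108,235,235,8)
print("wr",L(onz(C,a,.067)),"side",L(onz(S,b,.065)))
print("body top side",L(onz(S,cr(165,170,235,235,8),.052)))
```

```text
wr [-0.01168045 -0.05906634  0.067     ] side [-0.01560585 -0.06275145  0.065     ]
body top side [-0.01391809 -0.05091925  0.052     ]
```

View pics/w16c.png

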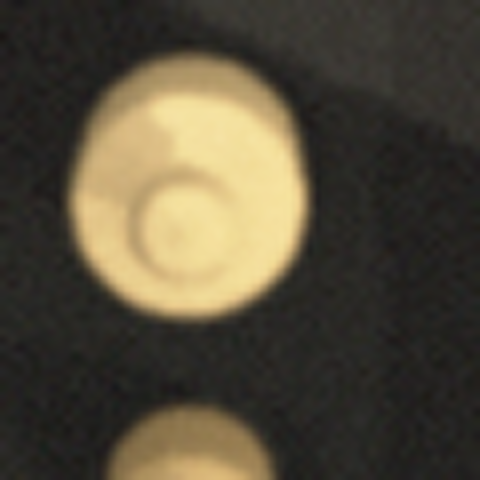

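Request:
{"fn": "jog_arm", "kwargs": {
  "increments": [
    [45, -6, 3, 0, 0, -0.012, 0.65],
    [45, 0, 0, 0, 0, 0, 0.65],
    [45, 2, 0, 0, 0, 0, 0.65],
    [40, 2, 0, 0, 0, 0, 0.65],
    [0, 0, 0, 0, 0, 0, 0.65]
  ]
}}

```text
clock: 16.7
ee_pos: [0.4869, 0.2, 0.1172]
tool_rot: [[0.003, -0.96, -0.279], [0.0, -0.279, 0.96], [-1.0, -0.003, -0.0]]
ft_force: [0.9, 0.1, 0.6]
opening: 0.652
```

Run:
```python
from h import *
goto(W([-.013,-.06,.026]),3.42)
C=cal("wrist"); im=ctrl.get_image("wrist"); cv2.imwrite("pics/w17.png",cv2.resize(im[:,:,::-1],(800,600)))
crop(ctrl.get_image("side"),"s17",180,160,150,140,5)
```

```text
t 16.70 tcp [0.4869 0.2    0.1172] case [-0.0132 -0.0566  0.1172] yawY -2.859 toolx [ 0.003  0.    -1.   ] q [ 0.76  0.21 -0.47  0.   -0.89 -0.48] F [0.9 0.1 0.6] op 0.652
tool shift mm [91.2  0.1 -3.4]
rotvec [ 0.005 -0.     0.003]
```

View pics/w17.png

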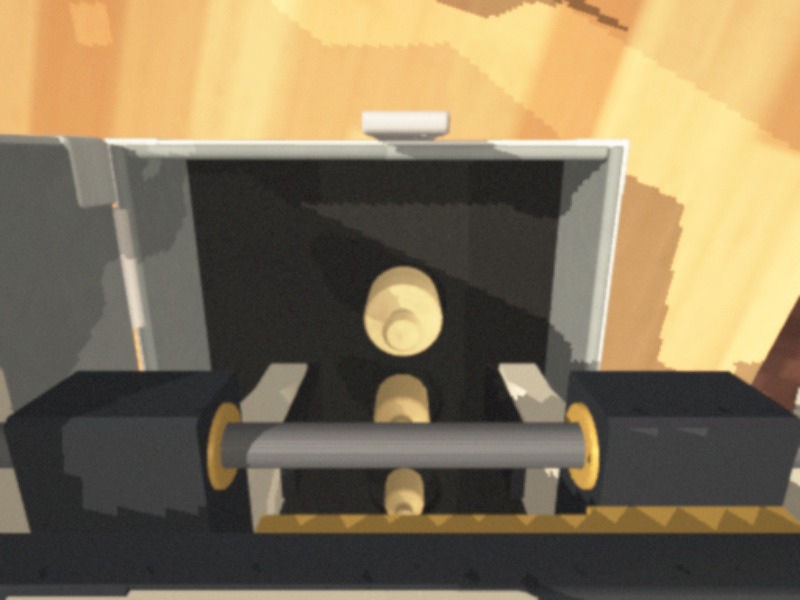

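View pics/s17.png

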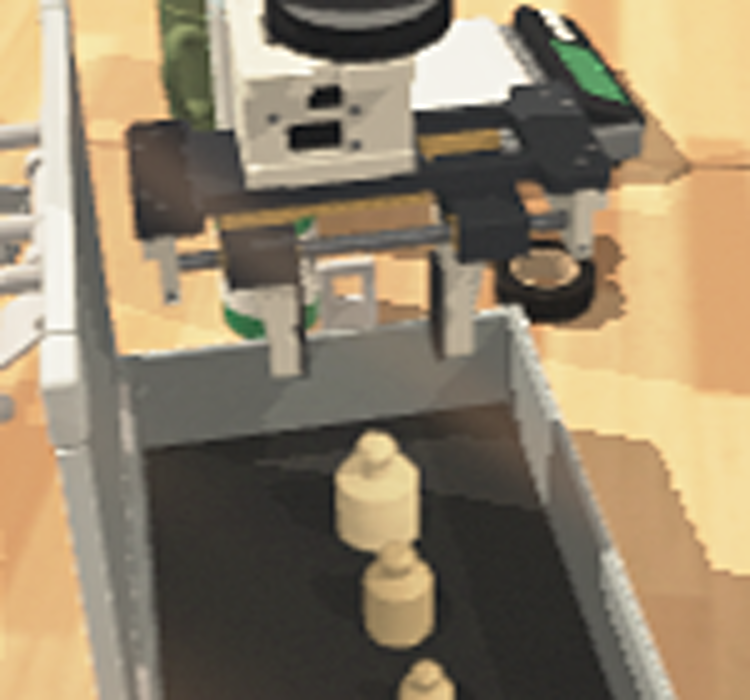

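Request:
{"fn": "jog_arm", "kwargs": {
  "increments": [
    [30, 0, -3, 0, 0, 0, 0.65],
    [25, 1, 0, 0, 0, 0, 0.65],
    [15, 1, 0, 0, 0, 0, 0.65],
    [0, 0, 0, 0, 0, 0, 0.65]
  ]
}}

```text
clock: 17.3
ee_pos: [0.4953, 0.2036, 0.057]
tool_rot: [[0.02, -0.959, -0.282], [0.012, -0.282, 0.959], [-1.0, -0.023, 0.006]]
ft_force: [0.3, -0.9, 0.8]
opening: 0.65
```

Run:
```python
from h import *
goto(W([-.013,-.06,.026]),3.42)
C=cal("wrist"); im=ctrl.get_image("wrist"); cv2.imwrite("pics/w18.png",cv2.resize(im[:,:,::-1],(800,600)))
crop(ctrl.get_image("side"),"s18",180,160,150,140,5)
```

```text
t 17.30 tcp [0.4953 0.2036 0.057 ] case [-0.0042 -0.0555  0.057 ] yawY -2.856 toolx [ 0.02   0.012 -1.   ] q [ 0.76  0.29 -0.53  0.01 -0.72 -0.48] F [ 0.3 -0.9  0.8] op 0.65
tool shift mm [30.8  9.5 -4.6]
rotvec [0.007 0.006 0.023]
```

View pics/w18.png

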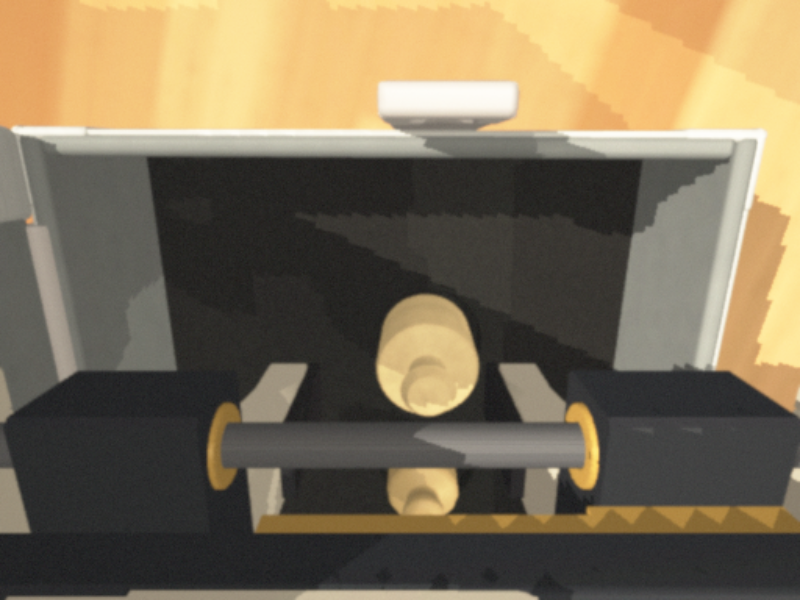

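View pics/s18.png

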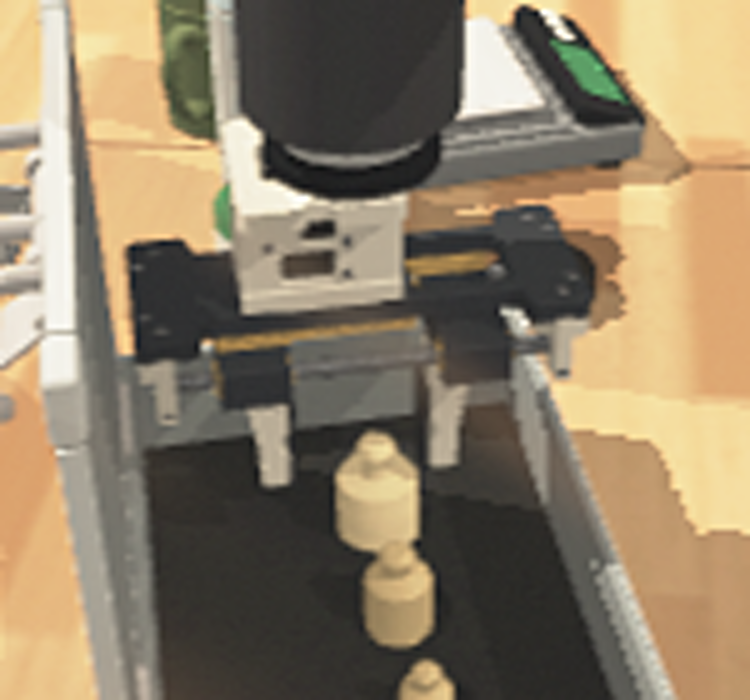

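The descent drifted about 9 mm towards the lid. I'll correct that before going deeper.

Request:
{"fn": "jog_arm", "kwargs": {
  "increments": [
    [0, 10, -5, 0, 0.006, 0.023, 0.65],
    [0, 1, 0, 0, 0, 0, 0.65]
  ]
}}

```text
clock: 17.65
ee_pos: [0.4869, 0.1962, 0.0594]
tool_rot: [[0.002, -0.959, -0.282], [0.002, -0.282, 0.959], [-1.0, -0.002, 0.002]]
ft_force: [0.1, 0.4, 0.5]
opening: 0.65
```

Run:
```python
from h import *
goto(W([-.013,-.06,.026]),3.42)
C=cal("wrist"); im=ctrl.get_image("wrist"); crop(im,"w19",150,170,220,150,3)
```

```text
t 17.65 tcp [0.4869 0.1962 0.0594] case [-0.0143 -0.0603  0.0594] yawY -2.855 toolx [ 0.002  0.002 -1.   ] q [ 0.76  0.29 -0.53 -0.   -0.75 -0.47] F [0.1 0.4 0.5] op 0.65
tool shift mm [33.4 -1.2  0.2]
rotvec [0.008 0.002 0.002]
```

View pics/w19.png

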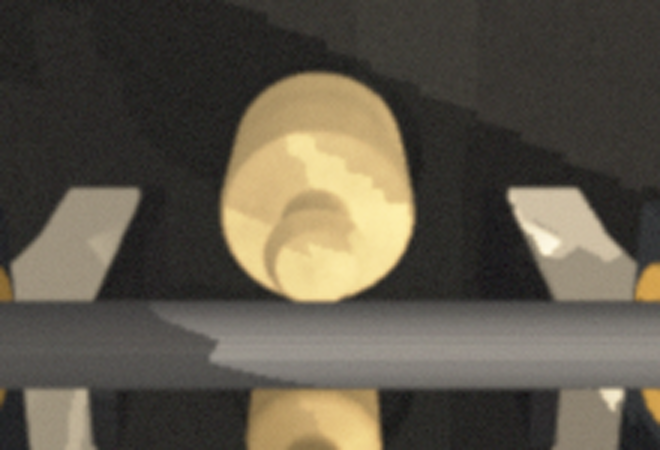

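Request:
{"fn": "jog_arm", "kwargs": {
  "increments": [
    [11, 0, 0, 0.008, 0.002, 0.004, 0.65],
    [11, 1, -1, 0, 0.002, 0.004, 0.65],
    [11, 1, 0, 0, 0.002, 0.004, 0.65],
    [1, 0, 0, 0, 0, 0, 0.65]
  ]
}}

```text
clock: 18.2
ee_pos: [0.485, 0.1946, 0.0228]
tool_rot: [[-0.009, -0.962, -0.274], [-0.008, -0.274, 0.962], [-1.0, 0.01, -0.005]]
ft_force: [-0.2, -0.4, 0.2]
opening: 0.65
```

Run:
```python
from h import *
goto(W([-.013,-.06,.026]),3.42)
C=cal("wrist"); im=ctrl.get_image("wrist"); crop(im,"w20",150,170,220,150,3)
crop(ctrl.get_image("side"),"s20",180,160,150,140,5)
```

```text
t 18.20 tcp [0.485  0.1946 0.0228] case [-0.0166 -0.0613  0.0228] yawY -2.864 toolx [-0.009 -0.008 -1.   ] q [ 0.76  0.35 -0.56 -0.   -0.68 -0.48] F [-0.2 -0.4  0.2] op 0.65
tool shift mm [-3.3 -3.5  1.3]
rotvec [-0.001 -0.005 -0.01 ]
```

View pics/w20.png

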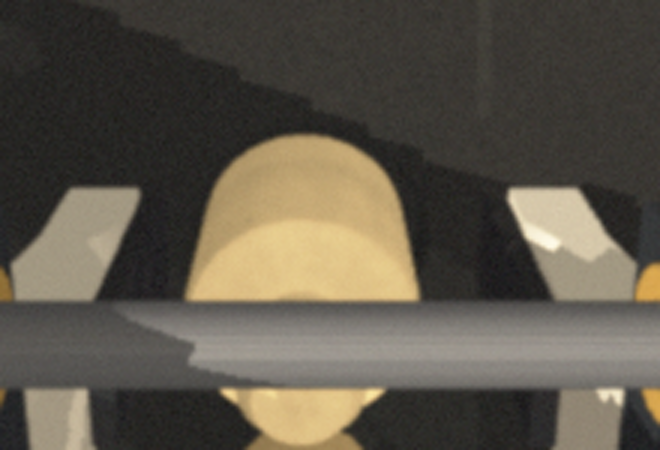

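View pics/s20.png

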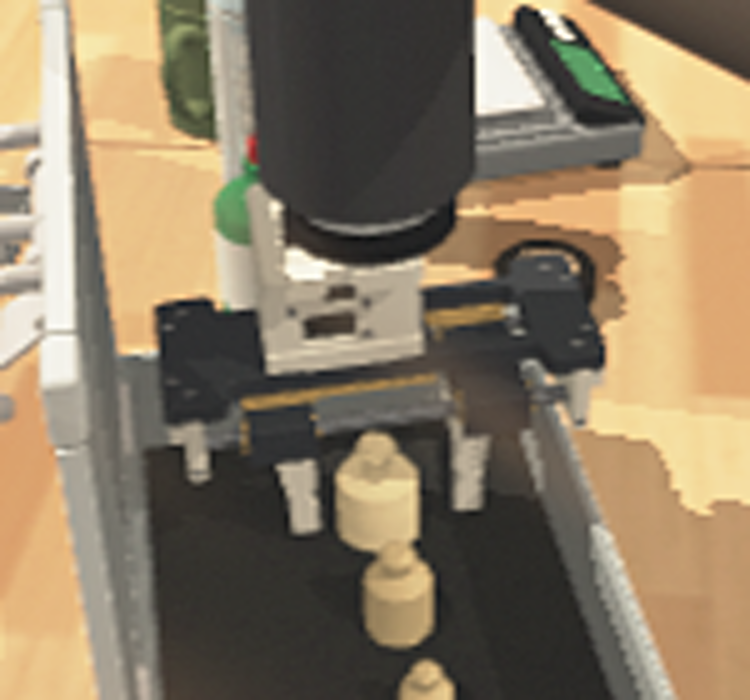

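Request:
{"fn": "jog_arm", "kwargs": {
  "increments": [
    [-4, -4, 1, 0, -0.005, -0.01, 0.65],
    [0, 0, 0, 0, 0, 0, 0.65]
  ]
}}

```text
clock: 18.55
ee_pos: [0.4898, 0.1975, 0.0284]
tool_rot: [[0.002, -0.962, -0.274], [0.002, -0.274, 0.962], [-1.0, -0.003, 0.001]]
ft_force: [-1.3, -0.9, 1.0]
opening: 0.649
```

Run:
```python
from h import *
goto(W([-.013,-.06,.026]),3.42)
C=cal("wrist"); im=ctrl.get_image("wrist"); crop(im,"w21",150,170,220,150,3)
```

```text
t 18.55 tcp [0.4898 0.1975 0.0284] case [-0.0112 -0.0598  0.0284] yawY -2.864 toolx [ 0.002  0.002 -1.   ] q [ 0.76  0.34 -0.55  0.   -0.68 -0.48] F [-1.3 -0.9  1. ] op 0.649
tool shift mm [ 2.4  1.9 -0.2]
rotvec [-0.     0.001  0.003]
```

View pics/w21.png

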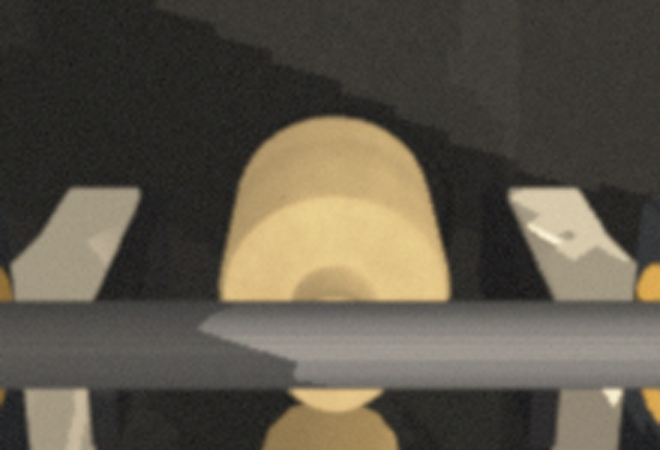

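Request:
{"fn": "jog_arm", "kwargs": {
  "increments": [
    [2, 1.5, 0, 0, 0, 0, 0.6],
    [0, 0, 0, 0, 0, 0, 0.45],
    [0, 0, 0, 0, 0, 0, 0],
    [0, 0, 0, 0, 0, 0, 0],
    [0, 0, 0, 0, 0, 0, 0]
  ]
}}

```text
clock: 19.23
ee_pos: [0.4881, 0.197, 0.0265]
tool_rot: [[0.002, -0.962, -0.274], [0.002, -0.274, 0.962], [-1.0, -0.003, 0.001]]
ft_force: [0.1, 0.6, 0.1]
opening: 0.418
```

Run:
```python
from h import *
st()
C=cal("wrist"); im=ctrl.get_image("wrist"); crop(im,"w22",150,170,220,150,3)
```

```text
t 19.23 tcp [0.4881 0.197  0.0265] case [-0.0129 -0.0598  0.0265] yawY -2.864 toolx [ 0.002  0.002 -1.   ] q [ 0.76  0.34 -0.56  0.   -0.67 -0.48] F [0.1 0.6 0.1] op 0.418
```

View pics/w22.png

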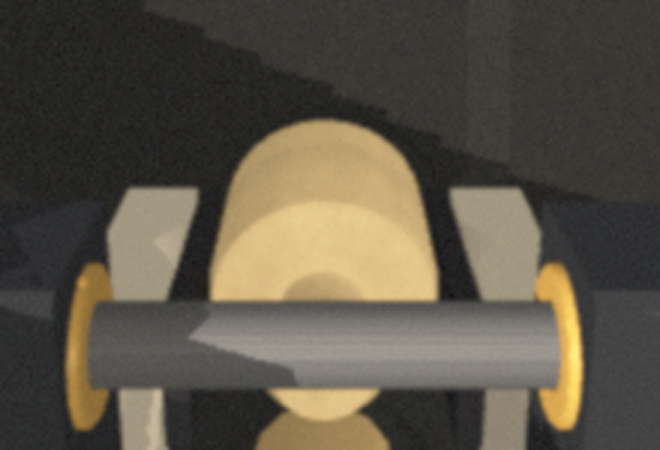

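Gripped: opening 0.418, about 37 mm. Lifting.

Request:
{"fn": "jog_arm", "kwargs": {
  "increments": [
    [-10, 0, 0, 0, 0, 0, 0],
    [-20, 0, 0, 0, 0, 0, 0],
    [-35, 0, 0, 0, 0, 0, 0],
    [-45, 0, 0, 0, 0, 0, 0],
    [-45, 0, 0, 0, 0, 0, 0],
    [-45, 0, 0, 0, 0, 0, 0],
    [-35, 0, 0, 0, 0, 0, 0],
    [0, 0, 0, 0, 0, 0, 0]
  ]
}}

```text
clock: 20.27
ee_pos: [0.4836, 0.1938, 0.2686]
tool_rot: [[-0.006, -0.962, -0.272], [-0.002, -0.272, 0.962], [-1.0, 0.006, -0.0]]
ft_force: [0.0, -0.5, -5.1]
opening: 0.418
```

Run:
```python
from h import *
goto([.46,-.02,.25],1.896)
C=cal("wrist"); im=ctrl.get_image("wrist"); cv2.imwrite("pics/w23.png",cv2.resize(im[:,:,::-1],(800,600)))
im=ctrl.get_image("side"); cv2.imwrite("pics/s23.png",cv2.resize(im[:,:,::-1],(800,600)))
```

```text
t 20.27 tcp [0.4836 0.1938 0.2686] case [-0.0181 -0.0617  0.2686] yawY -2.866 toolx [-0.006 -0.002 -1.   ] q [ 0.76  0.08 -0.25 -0.   -1.24 -0.48] F [ 0.  -0.5 -5.1] op 0.418
tool shift mm [  19.2   80.8 -199.3]
rotvec [ 1.521 -0.005 -0.005]
```

View pics/w23.png

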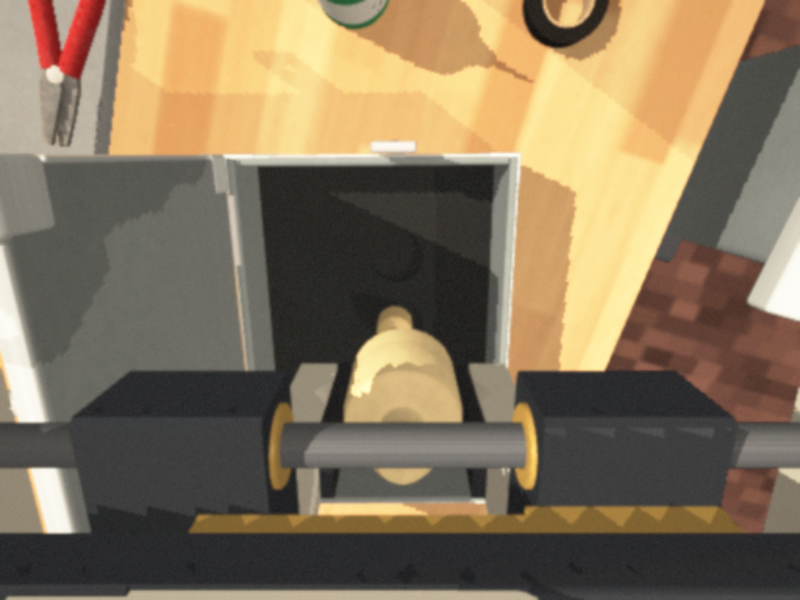

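View pics/s23.png

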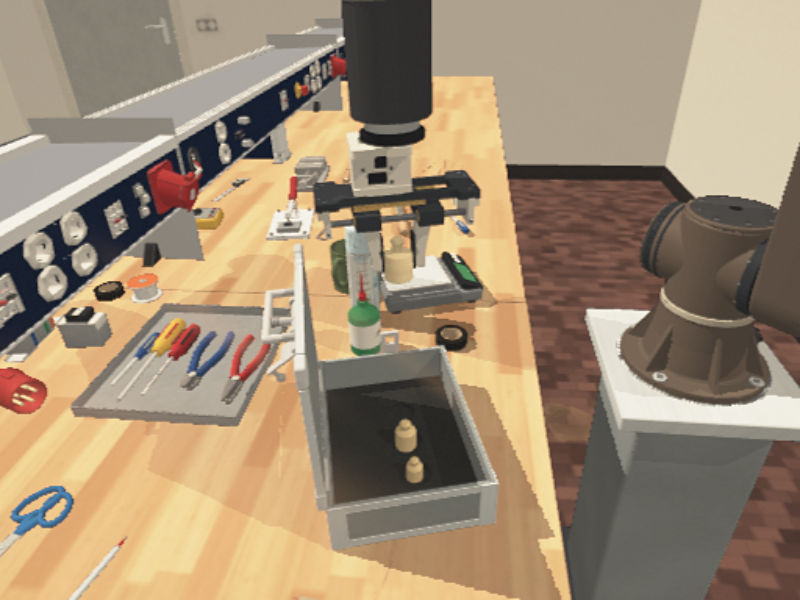

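The weight is held, and the two smaller ones are still in their nests. Moving towards the scale and turning back.

Request:
{"fn": "jog_arm", "kwargs": {
  "increments": [
    [0, 20, -50, 0, 0, 0, 0],
    [0, 20, -50, 0, 0, 0, 0],
    [0, 20, -50, 0, 0, 0, 0],
    [0, 20, -50, 0, 0, 0, 0],
    [0, 0, 0, 0.17, 0, 0, 0],
    [0, 0, 0, 0.17, 0, 0, 0],
    [0, 0, 0, 0.17, 0, 0, 0],
    [0, 0, 0, 0.17, 0, 0, 0]
  ]
}}

```text
clock: 21.38
ee_pos: [0.4486, -0.0301, 0.2513]
tool_rot: [[-0.039, -0.91, 0.413], [-0.012, 0.414, 0.91], [-0.999, 0.03, -0.027]]
ft_force: [-0.1, -0.3, -4.5]
opening: 0.414
```

Request:
{"fn": "jog_arm", "kwargs": {
  "increments": [
    [0, 0, 0, 0.17, 0, 0, 0],
    [0, 0, 0, 0.17, 0, 0, 0],
    [0, 0, 0, 0.17, 0, 0, 0],
    [0, 0, 0, 0.17, 0, 0, 0],
    [0, 0, 0, 0.16, 0, 0, 0],
    [0, 0, 0, 0, 0, 0, 0]
  ]
}}

```text
clock: 22.12
ee_pos: [0.4409, -0.0314, 0.2398]
tool_rot: [[-0.061, -0.271, 0.961], [-0.015, 0.963, 0.271], [-0.998, 0.002, -0.063]]
ft_force: [0.3, -0.6, -4.1]
opening: 0.418
```

Run:
```python
from h import *
goto([.505,-.194,.25],1.896)
T=ctrl.get_image("top"); crop(T,"t24",215,115,135,120,5)
```

```text
t 22.12 tcp [ 0.4409 -0.0314  0.2398] case [-0.1211 -0.2665  0.2398] yawY 1.845 toolx [-0.061 -0.015 -0.998] q [ 0.37 -0.   -0.41 -0.01 -1.23 -1.66] F [ 0.3 -0.6 -4.1] op 0.418
tool shift mm [ -11.6 -173.9   16.9]
rotvec [-0.05  -0.063 -0.003]
```

View pics/t24.png

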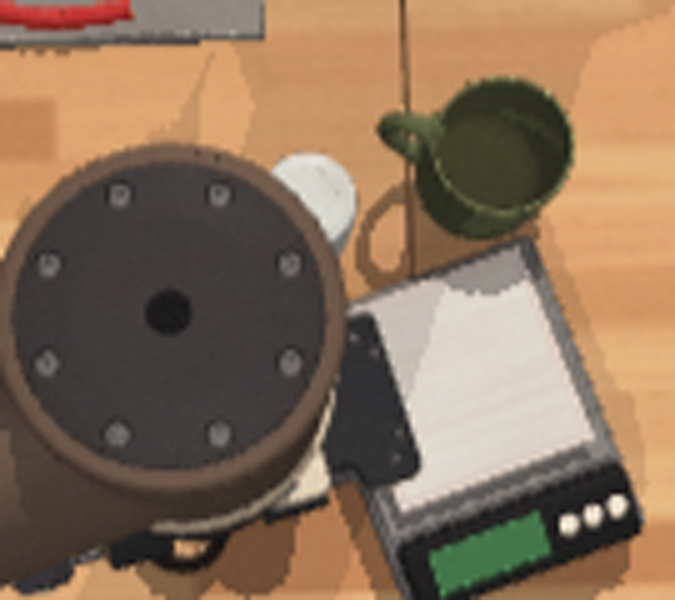

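Request:
{"fn": "jog_arm", "kwargs": {
  "increments": [
    [-10, -45, 5, -0.02, -0.063, 0, 0],
    [0, -30, -10, -0.02, 0, 0, 0],
    [0, 0, -20, 0, 0, 0, 0],
    [0, 0, 0, 0, 0, 0, 0]
  ]
}}

```text
clock: 22.68
ee_pos: [0.437, -0.1128, 0.2465]
tool_rot: [[-0.005, -0.328, 0.945], [0.002, 0.945, 0.328], [-1.0, 0.004, -0.003]]
ft_force: [0.2, -0.4, -4.9]
opening: 0.417
```

Run:
```python
from h import *
goto([.505,-.194,.16],1.896)
C=cal("wrist"); im=ctrl.get_image("wrist"); cv2.imwrite("pics/w25.png",cv2.resize(im[:,:,::-1],(800,600)))
np.savez("w25.npz",im=im,K=C[0],t=C[1],R=C[2])
```

```text
t 22.68 tcp [ 0.437  -0.1128  0.2465] case [-0.1472 -0.3437  0.2465] yawY 1.905 toolx [-0.005  0.002 -1.   ] q [ 0.18 -0.03 -0.42 -0.   -1.19 -1.42] F [ 0.2 -0.4 -4.9] op 0.417
tool shift mm [ 86.  -99.3  37.9]
rotvec [ 0.009 -0.003 -0.004]
```

View pics/w25.png

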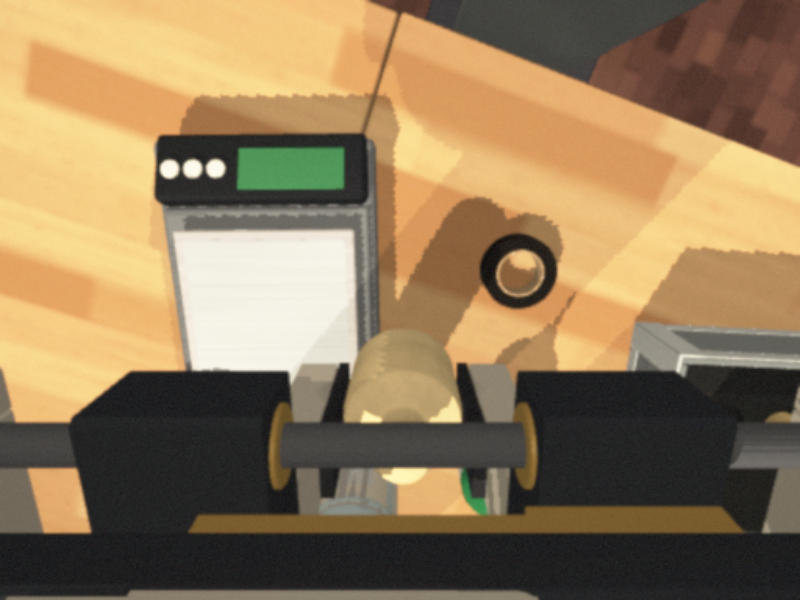

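Run:
```python
from h import *
d=np.load("w25.npz"); crop(d["im"],"w25c",100,135,140,110,5)
C=(d["K"],d["t"],d["R"])
a=[onz(C,(u*.64-.2,v*.64-.2),.051) for u,v in [(175,232),(354,231)]]
e=a[1]-a[0]; L0=np.linalg.norm(e); y=e/L0; x=np.array([y[1],-y[0],0]); print(a,L0,"yaw",np.arctan2(x[1],x[0]),"centre",(a[0]+a[1])/2+x*.065)
```

```text
[array([ 0.46615537, -0.27396847,  0.051     ]), array([ 0.42378708, -0.1535189 ,  0.051     ])] 0.12768386363341389 yaw 0.33823407650263526 centre [ 0.50628846 -0.19217527  0.051     ]
```

View pics/w25c.png

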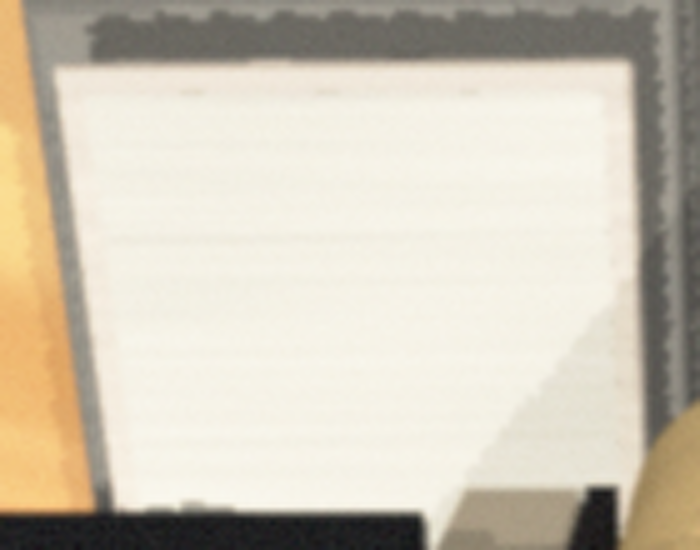

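Both views agree on the pan's centre: (0.506, -0.193). Moving over it.

Request:
{"fn": "jog_arm", "kwargs": {
  "increments": [
    [0, -50, 19, 0, 0, 0, 0],
    [0, -50, 20, 0, 0, 0, 0],
    [40, 0, 0, 0, 0, 0, 0],
    [40, 0, 0, 0, 0, 0, 0],
    [30, 0, 0, 0, 0, 0, 0],
    [0, 0, 0, 0, 0, 0, 0]
  ]
}}

```text
clock: 23.48
ee_pos: [0.5122, -0.1925, 0.1328]
tool_rot: [[-0.002, -0.342, 0.94], [0.002, 0.94, 0.342], [-1.0, 0.003, -0.001]]
ft_force: [0.2, 0.1, -4.0]
opening: 0.417
```

Run:
```python
from h import *
goto([.506,-.193,.0655],1.905)
C=cal("wrist"); im=ctrl.get_image("wrist"); cv2.imwrite("pics/w26.png",cv2.resize(im[:,:,::-1],(800,600)))
crop(ctrl.get_image("side"),"s26",190,110,140,110,5)
```

```text
t 23.48 tcp [ 0.5122 -0.1925  0.1328] case [-0.0968 -0.441   0.1328] yawY 1.919 toolx [-0.002  0.002 -1.   ] q [-0.    0.23 -0.4  -0.   -0.94 -1.22] F [ 0.2  0.1 -4. ] op 0.417
tool shift mm [67.3  1.5 -6. ]
rotvec [ 0.014 -0.001 -0.003]
```

View pics/s26.png

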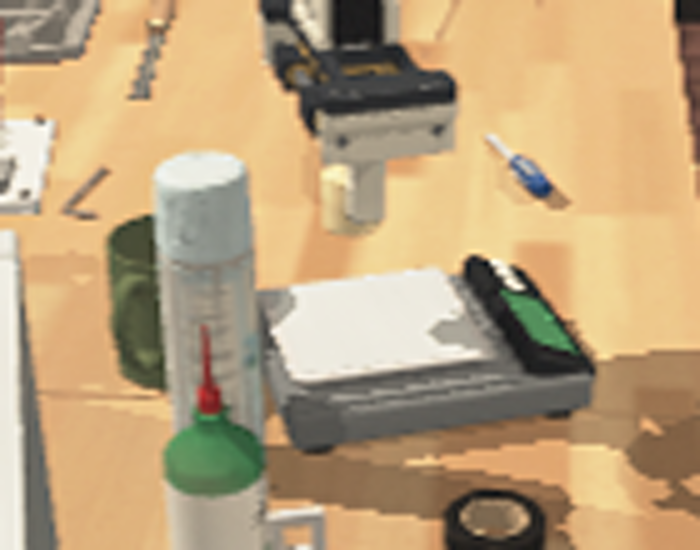

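Request:
{"fn": "jog_arm", "kwargs": {
  "increments": [
    [20, 1, -7, 0.014, 0, 0, 0],
    [18, 0, -1, 0, 0, 0, 0],
    [10, 0, -1, 0, 0, 0, 0],
    [0, 0, 0, 0, 0, 0, 0]
  ]
}}

```text
clock: 24.08
ee_pos: [0.5116, -0.1947, 0.0942]
tool_rot: [[0.016, -0.333, 0.943], [-0.0, 0.943, 0.333], [-1.0, -0.006, 0.015]]
ft_force: [-0.4, 0.3, -4.9]
opening: 0.416
```

Run:
```python
from h import *
goto([.506,-.193,.0655],1.905)
C=cal("wrist"); im=ctrl.get_image("wrist"); cv2.imwrite("pics/w27.png",cv2.resize(im[:,:,::-1],(800,600)))
crop(ctrl.get_image("side"),"s27",190,110,140,110,5)
```

```text
t 24.07 tcp [ 0.5116 -0.1947  0.0942] case [-0.098  -0.4429  0.0942] yawY 1.91 toolx [ 0.016 -0.    -1.   ] q [-0.01  0.27 -0.46  0.   -0.83 -1.23] F [-0.4  0.3 -4.9] op 0.416
tool shift mm [28.6  3.6 -5.2]
rotvec [0.005 0.015 0.006]
```

View pics/s27.png

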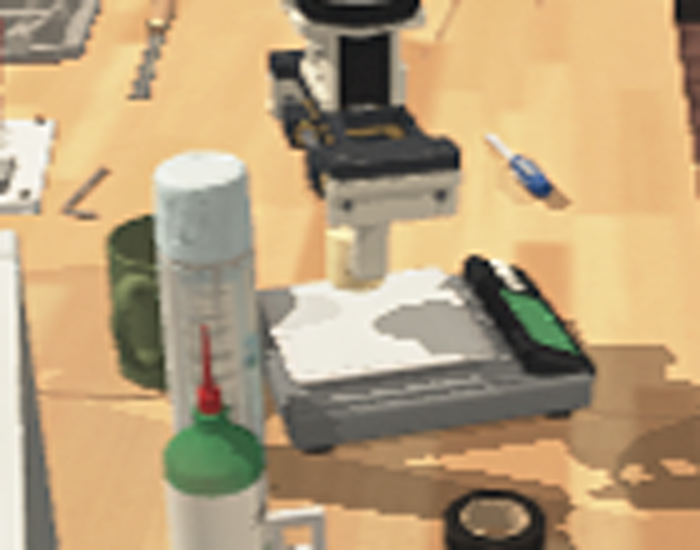

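View pics/w27.png

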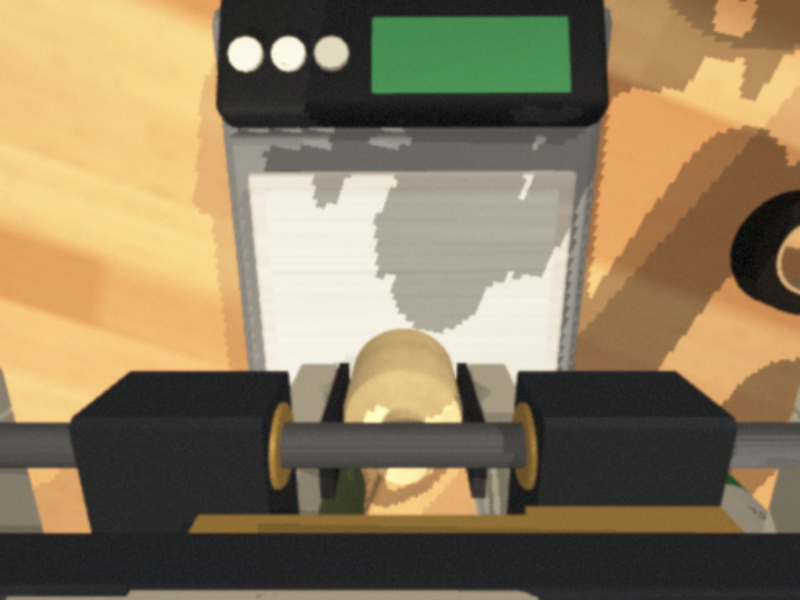

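Request:
{"fn": "jog_arm", "kwargs": {
  "increments": [
    [8, 3, -6, 0.005, 0.015, 0.006, 0],
    [8, 0, -1, 0, 0.002, 0, 0],
    [0, 0, 0, 0, 0, 0, 0]
  ]
}}

```text
clock: 24.55
ee_pos: [0.5049, -0.1943, 0.0787]
tool_rot: [[-0.0, -0.328, 0.945], [-0.001, 0.945, 0.328], [-1.0, -0.001, -0.0]]
ft_force: [0.2, -0.3, -5.4]
opening: 0.419
```

Run:
```python
from h import *
goto([.506,-.193,.0655],1.905)
```

```text
t 24.55 tcp [ 0.5049 -0.1943  0.0787] case [-0.1043 -0.4407  0.0787] yawY 1.905 toolx [-0.    -0.001 -1.   ] q [-0.    0.29 -0.47  0.   -0.81 -1.23] F [ 0.2 -0.3 -5.4] op 0.419
tool shift mm [13.2  0.9  1.4]
rotvec [-0.    -0.     0.001]
```

Request:
{"fn": "jog_arm", "kwargs": {
  "increments": [
    [5, 1, 0, 0, 0.001, 0, 0],
    [4, 0, 0, 0, 0.001, 0, 0],
    [0, 0, 0, 0, 0, 0, 0]
  ]
}}

```text
clock: 24.92
ee_pos: [0.5047, -0.1933, 0.069]
tool_rot: [[-0.002, -0.328, 0.945], [-0.001, 0.945, 0.328], [-1.0, -0.001, -0.003]]
ft_force: [0.0, 0.0, -3.9]
opening: 0.421
```

Run:
```python
from h import *
goto([.506,-.193,.0655],1.905)
crop(ctrl.get_image("side"),"s28",240,140,60,60,9)
```

```text
t 24.93 tcp [ 0.5047 -0.1933  0.069 ] case [-0.1042 -0.4397  0.069 ] yawY 1.905 toolx [-0.002 -0.001 -1.   ] q [-0.    0.3  -0.48  0.   -0.79 -1.24] F [ 0.   0.  -3.9] op 0.421
tool shift mm [ 3.5 -0.1  1.3]
rotvec [-0.    -0.003  0.001]
```

View pics/s28.png

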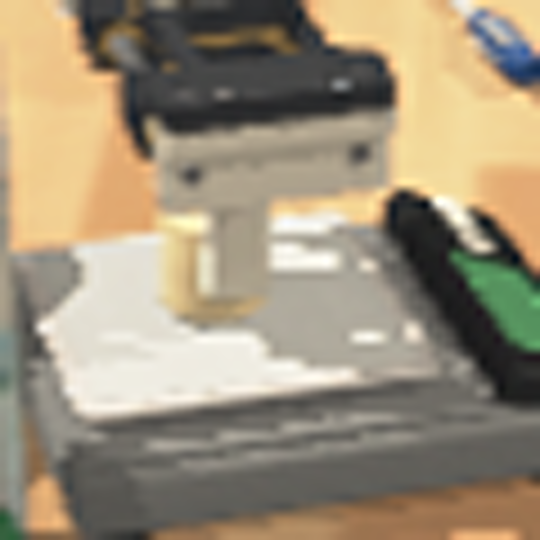

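Request:
{"fn": "jog_arm", "kwargs": {
  "increments": [
    [2, 0, 1, 0, -0.003, 0, 0],
    [0, 0, 0, 0, 0, 0, 0]
  ]
}}

```text
clock: 25.22
ee_pos: [0.5061, -0.1931, 0.0673]
tool_rot: [[0.002, -0.328, 0.945], [-0.0, 0.945, 0.328], [-1.0, -0.001, 0.001]]
ft_force: [0.1, 0.4, -3.7]
opening: 0.423
```

Request:
{"fn": "jog_arm", "kwargs": {
  "increments": [
    [1, 0, 0, 0, 0, 0, 0],
    [0, 0, 0, 0, 0, 0, 0]
  ]
}}

```text
clock: 25.48
ee_pos: [0.5061, -0.1931, 0.0664]
tool_rot: [[0.002, -0.328, 0.945], [-0.0, 0.945, 0.328], [-1.0, -0.001, 0.002]]
ft_force: [0.1, -0.3, -4.2]
opening: 0.417
```

Request:
{"fn": "jog_arm", "kwargs": {
  "increments": [
    [1, 0, 0, 0, 0, 0, 0],
    [0, 0, 0, 0, 0, 0, 0]
  ]
}}

```text
clock: 25.72
ee_pos: [0.5063, -0.1931, 0.0655]
tool_rot: [[0.002, -0.328, 0.945], [-0.001, 0.945, 0.328], [-1.0, -0.001, 0.002]]
ft_force: [0.2, -0.3, -4.0]
opening: 0.414
```

Request:
{"fn": "jog_arm", "kwargs": {
  "increments": [
    [1, 0, 0, 0, 0, 0, 0],
    [0, 0, 0, 0, 0, 0, 0]
  ]
}}

```text
clock: 25.98
ee_pos: [0.5064, -0.1931, 0.0656]
tool_rot: [[0.003, -0.328, 0.945], [-0.001, 0.945, 0.328], [-1.0, -0.002, 0.002]]
ft_force: [0.0, -1.0, -4.8]
opening: 0.418
```

Request:
{"fn": "jog_arm", "kwargs": {
  "increments": [
    [1, 0, 0, 0, 0, 0, 0],
    [0, 0, 0, 0, 0, 0, 0]
  ]
}}

```text
clock: 26.22
ee_pos: [0.5066, -0.1931, 0.0655]
tool_rot: [[0.003, -0.329, 0.944], [-0.001, 0.944, 0.329], [-1.0, -0.002, 0.003]]
ft_force: [-0.8, -0.4, -4.0]
opening: 0.418
```

Request:
{"fn": "jog_arm", "kwargs": {
  "increments": [
    [1, 0, 0, 0, 0, 0, 0],
    [0, 0, 0, 0, 0, 0, 0]
  ]
}}

```text
clock: 26.48
ee_pos: [0.5067, -0.1931, 0.0655]
tool_rot: [[0.004, -0.329, 0.944], [-0.001, 0.944, 0.329], [-1.0, -0.002, 0.003]]
ft_force: [-1.1, -0.1, -2.0]
opening: 0.418
```

Request:
{"fn": "jog_arm", "kwargs": {
  "increments": [
    [2.5, 0, 0, 0, 0, 0, 0],
    [0, 0, 0, 0, 0, 0, 0]
  ]
}}

```text
clock: 26.72
ee_pos: [0.5069, -0.193, 0.0656]
tool_rot: [[0.005, -0.33, 0.944], [-0.002, 0.944, 0.33], [-1.0, -0.003, 0.004]]
ft_force: [-0.4, 0.1, -5.8]
opening: 0.419
```

The height holds at 0.0655 despite the downward commands, and that is the predicted contact height. Releasing.

Request:
{"fn": "jog_arm", "kwargs": {
  "increments": [
    [0, 0, 0, 0, 0, 0, 0.5],
    [0, 0, 0, 0, 0, 0, 0.6],
    [0, 0, 0, 0, 0, 0, 0.65]
  ]
}}

```text
clock: 27.1
ee_pos: [0.5083, -0.1933, 0.0656]
tool_rot: [[0.007, -0.331, 0.944], [-0.002, 0.944, 0.331], [-1.0, -0.005, 0.006]]
ft_force: [0.6, 0.6, -0.7]
opening: 0.631
```

Run:
```python
from h import *
st()
im=ctrl.get_image("wrist"); crop(im,"w29",150,170,220,150,3)
crop(ctrl.get_image("side"),"s29",240,140,60,60,9)
```

```text
t 27.10 tcp [ 0.5083 -0.1933  0.0656] case [-0.1008 -0.4407  0.0656] yawY 1.908 toolx [ 0.007 -0.002 -1.   ] q [-0.    0.3  -0.49  0.   -0.77 -1.23] F [ 0.6  0.6 -0.7] op 0.631
```

View pics/w29.png

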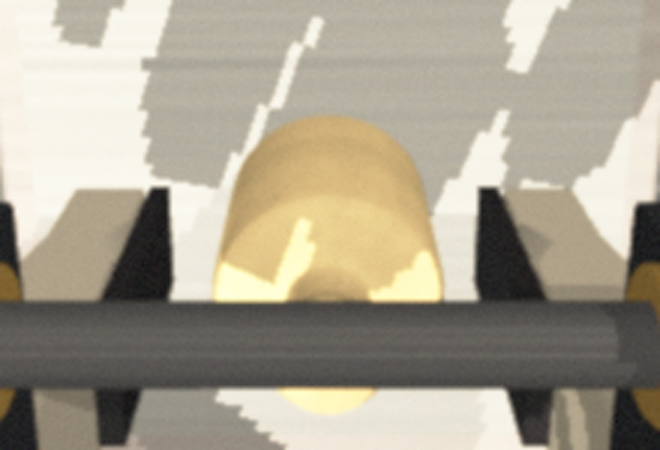

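View pics/s29.png

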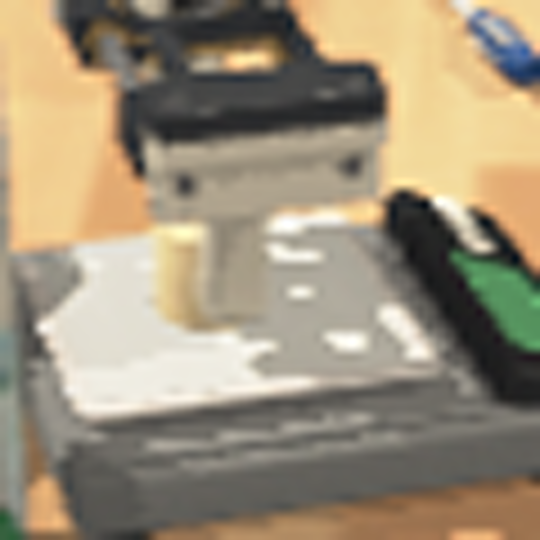

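The weight is standing free, with clear gaps either side. Rising and backing off for a check.

Request:
{"fn": "jog_arm", "kwargs": {
  "increments": [
    [-15, 0, 0, 0, 0, 0, 0.8],
    [-30, 0, 0, 0, 0, 0, 0.8],
    [-45, 0, 0, 0, 0, 0, 0.8],
    [-45, 0, 0, 0, 0, 0, 0.8],
    [-30, -30, -20, 0, 0, 0, 0.8],
    [0, -55, -25, 0, 0, 0, 0.8],
    [0, -55, -25, 0, 0, 0, 0.8],
    [0, -55, -25, 0, 0, 0, 0.8]
  ]
}}

```text
clock: 28.2
ee_pos: [0.4837, -0.4117, 0.2478]
tool_rot: [[0.016, -0.339, 0.941], [-0.007, 0.941, 0.339], [-1.0, -0.012, 0.013]]
ft_force: [2.0, 0.2, 0.8]
opening: 0.803
```

Request:
{"fn": "jog_arm", "kwargs": {
  "increments": [
    [0, -50, 0, 0, 0, 0, 0.8],
    [0, -50, 0, 0, 0, 0, 0.8],
    [0, 0, 0, 0, 0, 0, 0.8],
    [0, 0, 0, 0, 0, 0, 0.8]
  ]
}}

```text
clock: 28.7
ee_pos: [0.5157, -0.5133, 0.2523]
tool_rot: [[0.017, -0.334, 0.942], [-0.009, 0.943, 0.334], [-1.0, -0.014, 0.013]]
ft_force: [-0.6, 0.9, 0.8]
opening: 0.8
```

Run:
```python
from h import *
st()
im=ctrl.get_image("top"); cv2.imwrite("pics/t30.png",cv2.resize(im[:,:,::-1],(800,600))); crop(im,"t30c",215,115,135,120,5)
im=ctrl.get_image("side"); cv2.imwrite("pics/s30.png",cv2.resize(im[:,:,::-1],(800,600)))
```

```text
t 28.70 tcp [ 0.5157 -0.5133  0.2523] case [-0.1816 -0.7504  0.2523] yawY 1.911 toolx [ 0.017 -0.009 -1.   ] q [-0.52  0.42  0.17 -0.   -1.3  -0.71] F [-0.6  0.9  0.8] op 0.8
```

View pics/t30.png

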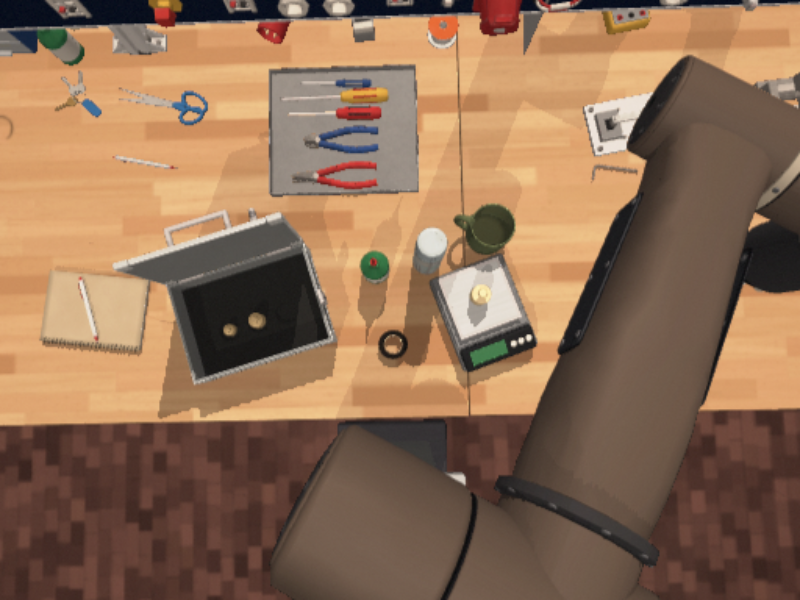

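View pics/s30.png

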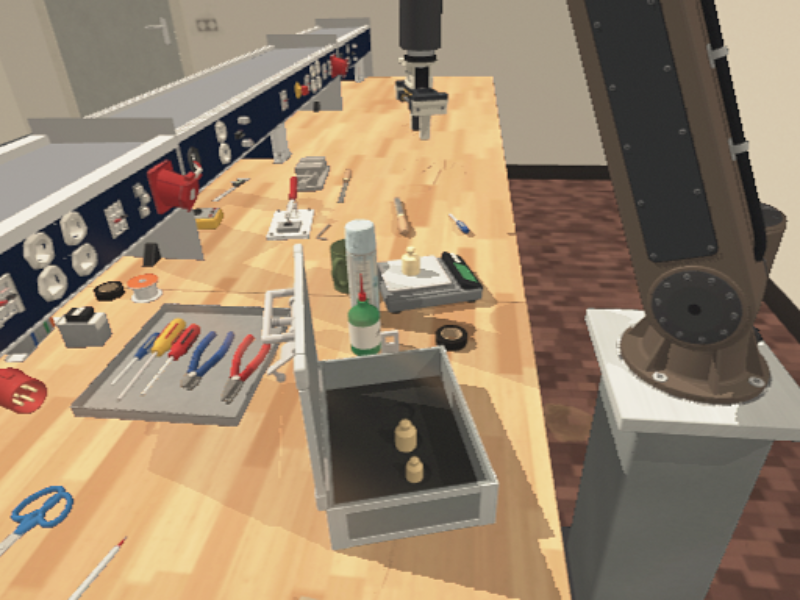

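View pics/t30c.png

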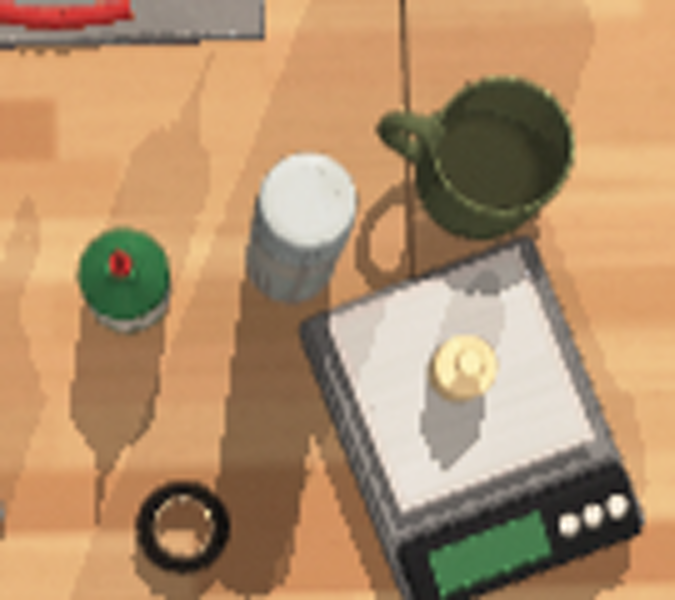

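Run:
```python
from h import *
T=cal("top");g=lambda u,v:cr(u,v,215,115,5)
print("knob",onz(T,g(469,361),.107),"body top",onz(T,g(464,366),.091))
pc=[onz(T,g(*e),.051) for e in [(328,312),(523,247),(596,438),(402,513)]]; print(np.mean(pc,0))
print("oil",onz(T,g(121,263),.156),"aero",onz(T,g(308,200),.2),"tape",onz(T,g(183,527),.019))
r=ctrl.job_done(); print(r)
```

```text
knob [ 0.5098788  -0.19032741  0.107     ] body top [ 0.50854565 -0.18965985  0.091     ]
[ 0.50560247 -0.1941854   0.051     ]
oil [0.56541192 0.01124655 0.156     ] aero [ 0.59023512 -0.09256185  0.2       ] tape [ 0.41718007 -0.01888378  0.019     ]
the job is handed in; nothing more can be done
None
```

I did the whole job in the order asked and handed it in at about 29 s, well inside the 67 s limit. I swung the keeper over to its stop, drew the bolt and raised the lid to upright. Then I took the large weight from the right-hand nest, set it on the pan and let go.

**Bolt:** it travelled about 31 mm to its stop and pushed back with about 27 N. The camera showed it clear of the eye.

**Weight on the pan:** the last pictures show it standing upright, about 5 mm off the pan's centre by the top camera. That is within a few millimetres of my reading error.

**Everything else:** the lid was standing open and the two small weights were in their nests. The oil bottle, aerosol can and tape roll measured within 1 mm of where they started. The mug looked unmoved, but I did not re-measure it.

**Doubtful or off:**
- **Touchdown:** the force readings did not clearly show the weight touching down. I released when the height stopped dropping at 65.5 mm, which is the height I had predicted for contact.
- **Drift in the case:** while I was lowering to the large weight, the gripper drifted about 9 mm toward the lid. I corrected it before gripping, and I saw no contact.

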